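# Load the tube rack onto the autosampler and latch it

### The arm

A 6-joint arm with a two-finger parallel gripper is mounted at the origin on the work surface. World frame = base frame: x ahead of the robot, y to its left, z up, the work surface at z = 0. Lengths are in m, angles in rad, forces in N, time in s.
With the tool pointing down it reaches from about 0.35 to 0.775 m from the base axis. Payload 5.5 kg.
Tool frame: the origin (TCP) lies at the very end of the fingers, on their centre line; the grasp point (between the pads) lies 19 mm behind it; z points along the fingers, y is the direction in which the jaws open and shut (so a half turn about z gives the same grasp; the last joint's range is limited). The gripper opens to 85 mm and grips with 20 to 120 N. Pads are 22 mm wide; open, the fingers measure 114 mm over their backs; the gripper's body (76 mm by 85 mm) begins 54 mm behind the grasp point. The pads swing forward as they close: fully open they stand 13 mm farther back than shut.
Start: joints at [1.18, 0.313, 0.046, 1.304, 0, 1.431], TCP at [0.143, 0.557, 0.198] pointing down, gripper open.
Joint ranges: [-2.76, 2.76], [-0.86, 1.69], [-1.03, 1.26], [-2.2, 2.34], [-1.47, 1.5], [-3.14, 3.14]. Speed limits (rad/s): [2.57, 2.57, 3.14, 3.14, 3.14, 3.14].

### API

Orientations are given as a unit quaternion [w, x, y, z].
In Python, from workcell import get_state, read_camera, hand_in, find_in, silhouettes gives the robot as it stands. The module is installed in compiled form; this text tells all that it offers.
- The arm moves only by the tool send_rows, never from a script. Its argument "deltas" is a list that holds one entry, the list of rows, each a list of 6 numbers: the shift along the world's x, y, z in cm, then the turn, a rotation vector about the world's x, y, z in degrees. In form: [[[dx, dy, dz, wx, wy, wz], ...]]. A call has 1 to 12 rows; each row is the pose to reach, as a shift and turn from the pose commanded when the call began; what a row does not reach only later rows make up. A row lasts 1/10 s, in which the tool goes at most 50 mm and 8.59 degrees, less where a joint would pass 70% of its speed; a pose out of reach is approached as far as the arm can. A call with a gripper value outside its range is refused whole. "jaw" is the opening, from -1 (shut) to 1 (fully open), so that 0 is half open, set as the call begins (left out, the last holds). The fingers move at their own pace and stop on an object; "force" is the grip in N (left out, the last holds). Time passes only in rows, so rows that repeat a pose let the fingers close. It gives the time, the measured TCP pose, the force and the opening at its end, in the units of the state.
- get_state(): the state, without advancing time (a new reading comes with each control period).
- read_camera(name): name is "scene" or "top" or "wrist"; returns a dict with "img" (480x640x3 uint8, red, green, blue), "z_map" (480x640 float32, m along the optical axis (not along the pixel's ray), 0 where there is no reading), "vfov" (degrees; the focal length in pixels is half the picture's height over the tangent of half this angle, whatever the lens; pixels are square), "cx", "cy" (the principal point, pixels), "R" (3x3) and "t" (3): a world point X has camera coordinates R X + t; the wrist camera has in their place "hand_eye" (4x4, takes a point from camera to tool coordinates, whose origin is the TCP and whose axes are the flange's). Camera axes: x right, y down, z forward; pixel columns grow to the right and rows downward; lengths in m; the calibration is good to about 2 mm. A picture is of the moment at which its call begins: read the wrist's pose just before it.
- hand_in(): hands the job in, once; it reports no verdict.
Trained networks look in a picture, given as the dict that the camera call returned (one of the last four; its "shot" number tells which), for a name from the list of things; names that differ only in an ending like _2 or _b are one class to them, and where a whole thing is asked for, a point or a joint stands for the part that bears it (a point fixed in the world has none). Each returns a list of dicts, best first, with "conf" (0 to 1); they miss things now and then, are a little off and sometimes report something else, mostly with a low value. They report only what shows in the picture. A call takes as long as a camera call. They do not tell look-alikes from the thing itself.
- find_in(picture, thing): "box" ([centre column, centre row, width, height] in pixels, round what is visible of it).
- silhouettes(picture, thing): "mask" (480x640 bool, what is visible of it) and "box" ([centre column, centre row, width, height] in pixels, round what is visible of it).
The state is a dict: "clock": time; "joint_pos": joint angles; "qvel": joint speeds; "tau": joint torques, N m; "tcp_pos": TCP position; "orientation": TCP orientation; "wrist_force": force on the tool from outside, world axes, zero at the start; "ft_torque": the same for the moment, N m; "finger_gap": finger opening in m.
Only numpy, scipy, OpenCV 4.12 (cv2) and the standard library are available. Lean on these libraries where they do the work, as an engineer would, in place of code of your own. Each camera call takes 0.05 s, during which the arm holds its last target.

### The job

Load the full tube rack into the autosampler: slide it, pull tab last, across the bench, ease only its front edge up over the step while its tab end is still down on the bench, and run it between the guides fully home against the backstop, never carrying it through the air, tipping or ramming it. Then swing the latch fully shut behind it and let go, leaving everything else where it is.

Things in the scene. Friction and masses are not known exactly. Their poses are not given: they have to be found in the camera images.
- rack: The only full tube rack: white tray 165 long (x) x 84 wide (y) x 30 mm high, square lower edges, six capped tubes (tops 106 mm up) in a 60 mm high plate on its front two thirds, rearmost caps end 31 mm behind its middle; about 0.65 kg, centre of mass near the middle. Origin: centre of the underside; x forward (the way it slides in), z up. Starts askew on the bench before the autosampler, tab away.
- rack_grip (a point): Middle of the rack's pull tab, 99 mm behind the rack's origin, 55 mm up; axes as the rack's. The tab is a flat plate 80 wide, 10 mm thick, rising from the rear wall (22 mm up) and flaring back, leaning 35 deg from upright, away from the tubes; 62 mm long up its slope (this point 40 mm up it), top edge 73 mm high. Grip it across its thickness, tool in line with its slope.
- rack_front (a point): Middle of the rack's front lower edge, 82.5 mm ahead of its origin.
- rack_rear (a point): Middle of the rack's rear lower edge, 82.5 mm behind its origin.
- sampler: The autosampler, fixed. Aluminium base plate 10 mm thick flat on the bench, 330 mm along x, y from -230 to 70 mm; its square front edge is the step. Origin: bench level, at that front edge, on the rack lane's centre line; x into the lane, z up. Guides 14 mm high at y = +-46 mm (92 mm clear), x 50 to 185 mm, mouths flared from x = 24 mm. Beyond x = 160, y < -110 mm: probe arm, 365 mm high.
- home (a point): Where the rack's origin is when fully home: on the base plate (10 mm above the bench), x = 107.5 mm, y = 0 of the autosampler, axes as its. The rack's front then touches the black rubber backstop (face at x = 190 mm, 34 mm high) and its rear wall is at x = 25 mm.
- latch (a joint): Rack latch angle: 0 fully shut, about 1.5 open (start), growing counterclockwise from above; 1 N at the knob moves it, it stays where left. An L of flat steel arms, 15 to 25 mm above the bench. Shut: 58 mm pawl along the autosampler's +y, behind the rack's rear wall (6 mm to spare) and under the tab; handle arm along its -x. Open: pawl along -x beside the lane mouth, handle arm along -y.
- latch_pivot (a point): The latch's vertical pivot at plate level, at x = 13, y = -75 mm of the autosampler; axes as the autosampler's.
- latch_knob (a point): Centre of the top of the latch's upright black finger knob: 16 mm in diameter, standing free from 25 to 70 mm above the bench (top 70 mm), on the handle arm 50 mm from the pivot. In the autosampler's frame at x = -37, y = -75 mm when shut, near x = 13, y = -125 mm when open.
- cup_a: Bystander: capped sample cup, 48 mm across, 60 mm high, beyond the latch. Origin under its centre.
- cup_b: Bystander: capped sample cup, 48 mm across, 60 mm high, between robot and autosampler. Origin under its centre.
- beaker: Bystander: glass beaker, 72 mm across, 95 mm high, left of the autosampler. Origin under its centre.
- tip_box: Bystander: pipette tip box, 124 x 89 x 67 mm, left of the autosampler. Origin under its centre.
Things that resemble listed ones, but are neither listed nor needed, are in the scene too. Leave any red look-alike of the rack alone.

How it is judged:
By the outcome, as a careful person would: the job done as asked, in the order asked, and still so for the second after the job is handed in, with the robot touching nothing.
It also fails if it takes over 54 s, if anything falls off the work surface, if the arm or the gripper's body presses on something with over 40 N, if the wrist force passes 120 N, or if a joint passes its speed limit or range.

## Working session

There is one attempt and no reset: what is moved stays moved. The work goes in short steps, Python scripts to look and compute and a tool call to move; the robot and the scene stay as the last step left them, time stands still between calls to the robot, and variables do not carry over. Pictures are saved under pics/ and viewed, and the job is handed in when it is done.

Besides the shell and the picture viewer there is one more tool, called after "Request:" as name(argument=value, ...), one argument or row to a line, values as JSON. send_rows: Moves the arm, as the interface text tells. Its arguments: {"type":"object","properties":{"deltas":{"type":"array","items":{"type":"array","items":{"type":"array","items":{"type":"number"}}}},"jaw":{"type":"number"},"force":{"type":"number"}},"required":["deltas"]}

```bash
mkdir -p pics; cat > h.py <<'E'
import numpy as np, cv2
from workcell import get_state, read_camera, hand_in, find_in, silhouettes
def f(p): return p["img"].shape[0]/2/np.tan(np.radians(p["vfov"])/2)
def save(p,n): cv2.imwrite("pics/"+n,cv2.cvtColor(p["img"],cv2.COLOR_RGB2BGR))
def cloud(p):
    z=p["z_map"].astype(float); v,u=np.mgrid[0:480,0:640]
    F=f(p); c=np.stack([(u-p["cx"])/F*z,(v-p["cy"])/F*z,z],-1)
    R=np.array(p["R"]);t=np.array(p["t"])
    w=(c-t)@R
    w[z==0]=np.nan
    return w
def proj(p,X):
    c=np.atleast_2d(X)@np.array(p["R"]).T+np.array(p["t"]);F=f(p)
    return np.c_[p["cx"]+F*c[:,0]/c[:,2],p["cy"]+F*c[:,1]/c[:,2]]
E
python3 - <<'E'
from h import *
s=get_state();print(s)
import pickle
d={}
for n in["top","scene"]:
    p=read_camera(n);save(p,n+"0.png");d[n]=p
    print(n,p["vfov"],p["cx"],p["cy"],p["R"],p["t"],p["shot"])
    for t in["rack","sampler","latch","latch_knob","cup_a","beaker","tip_box"]:
        print(t,[(np.round(x["box"]),round(x["conf"],2)) for x in find_in(p,t)])
pickle.dump(d,open("d0.pkl","wb"))
E
```

```text
{'clock': 0.0, 'joint_pos': array([ 1.18039880e+00,  3.13990625e-01,  4.49596408e-02,  1.30357555e+00,
       -4.58706556e-05,  1.43122188e+00]), 'qvel': array([-0.00072992, -0.00033136, -0.00067489, -0.00142609,  0.00074266,
       -0.00095011]), 'tau': array([ 1.09809882e-04, -4.80629933e+01,  2.98532456e+01,  1.94755162e-02,
        5.30043815e-05,  1.16095016e-06]), 'tcp_pos': array([0.1425061 , 0.55647079, 0.19700657]), 'orientation': array([-2.14907665e-04,  1.25082978e-01,  9.92145871e-01, -8.79517476e-04]), 'wrist_force': array([-0.18330082, -0.08430885, -0.54725478]), 'ft_torque': array([0.02712098, 0.05495963, 0.04704896]), 'finger_gap': 0.08529130922776192}
top 51.32740797135582 322.68788249162424 239.2631158224675 [[-0.0131035  -0.99980205  0.01497195]
 [-0.99481366  0.01152477 -0.10105917]
 [ 0.10086662 -0.01621853 -0.99476775]] [0.10532375 0.55317886 1.18743932] 1
rack [(array([242., 349.,  47.,  94.]), 0.96), (array([443., 238.,  93.,  64.]), 0.82), (array([466., 338.,  84.,  81.]), 0.57)]
sampler [(array([298., 214., 183., 145.]), 0.86), (array([408., 160.,  24.,  24.
[... 489 characters left out ...]
48 -0.38735252  1.40075519] 2
rack [(array([171., 149.,  96.,  82.]), 0.8), (array([168., 229., 113.,  83.]), 0.68), (array([408., 155.,  42.,  67.]), 0.56)]
sampler [(array([340., 267., 247., 198.]), 0.74), (array([522., 287.,  65.,  80.]), 0.43), (array([502., 232.,  48.,  59.]), 0.38)]
latch [(array([237., 294.,  32.,  33.]), 0.72)]
latch_knob [(array([234., 294.,  39.,  28.]), 0.65)]
cup_a [(array([170., 332.,  31.,  39.]), 0.85), (array([310., 204.,  20.,  31.]), 0.69), (array([234., 295.,  39.,  30.]), 0.56)]
beaker [(array([503., 234.,  50.,  61.]), 0.63), (array([310., 204.,  21.,  33.]), 0.2)]
tip_box [(array([520., 288.,  64.,  78.]), 0.59), (array([343., 266., 245., 196.]), 0.19)]
```

View pics/top0.png

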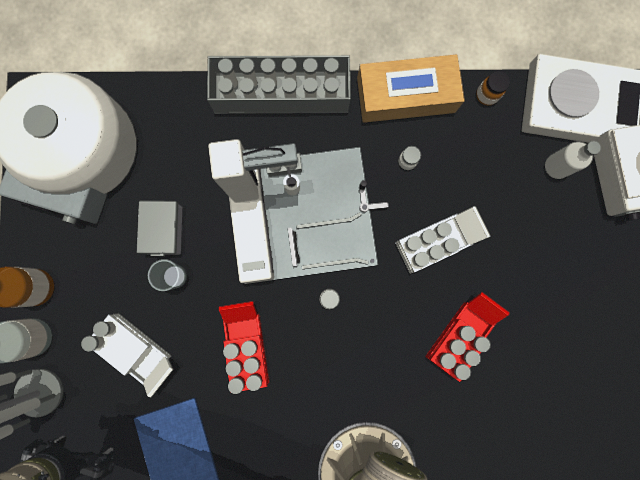

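View pics/scene0.png

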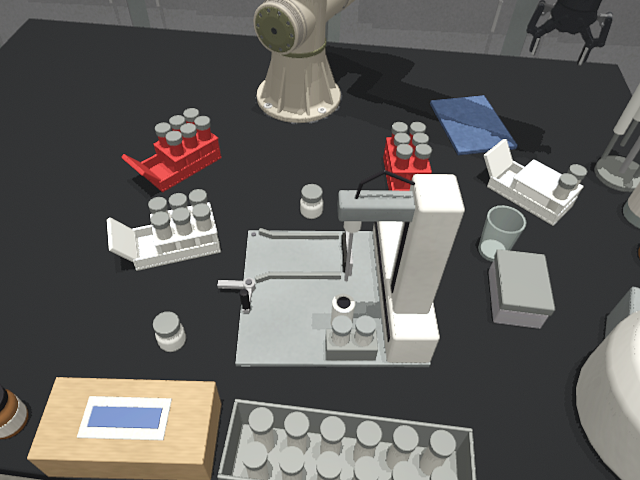

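```bash
python3 - <<'E'
import pickle,cv2
d=pickle.load(open("d0.pkl","rb"))
def crop(n,x0,x1,y0,y1):
    im=cv2.cvtColor(d[n]["img"][y0:y1,x0:x1],cv2.COLOR_RGB2BGR)
    k=min(800/im.shape[1],600/im.shape[0])
    cv2.imwrite(f"pics/c_{n}.png",cv2.resize(im,None,fx=k,fy=k,interpolation=cv2.INTER_CUBIC))
crop("top",180,440,130,410)
crop("scene",200,500,110,335)
E
```

```text
(no output)
```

View pics/c_top.png

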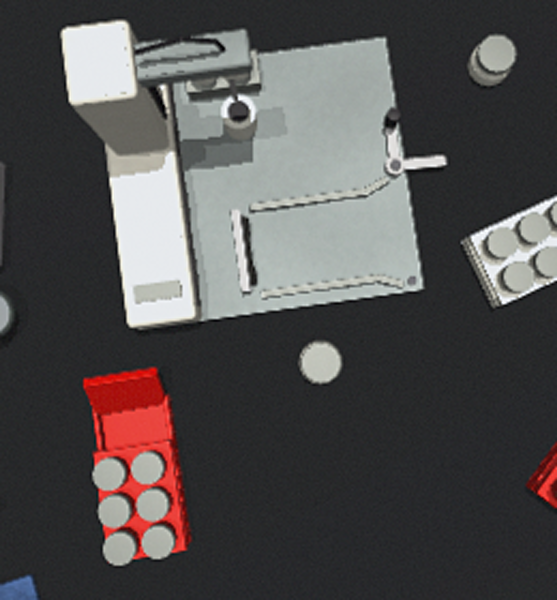

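View pics/c_scene.png

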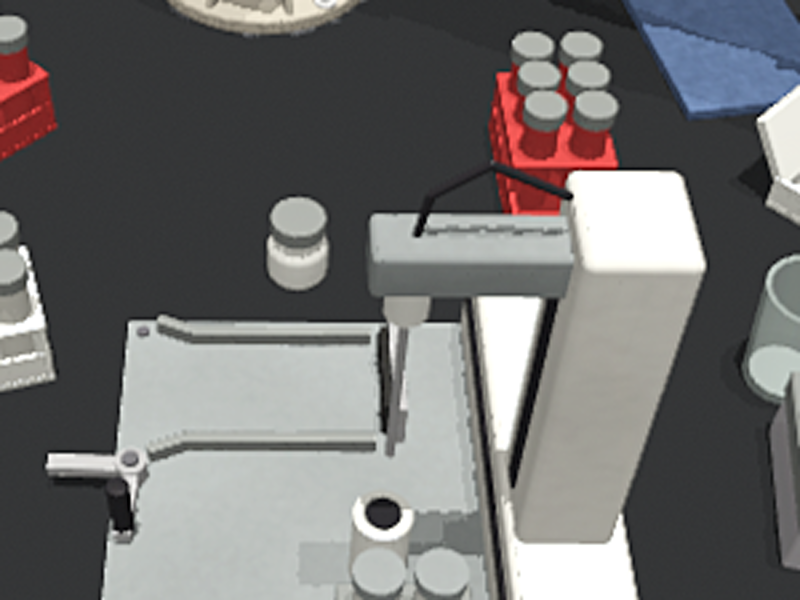

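```bash
python3 - <<'E'
import pickle
from h import *
d=pickle.load(open("d0.pkl","rb"))
W={n:cloud(d[n]) for n in d}
np.set_printoptions(precision=4,suppress=True)
for n in d:
    w=W[n]
    m=np.isfinite(w[...,2])&(abs(w[...,0]-.5)<.3)&(abs(w[...,1])<.3)
    h,e=np.histogram(w[m][:,2],bins=np.arange(-.02,.12,.004));print(n,list(zip(np.round(e,3),h)))
p=d["top"]; w=W["top"]
for q in[(443,238),(372,170),(365,195),(350,240),(330,299),(410,155),(385,205)]:
    print(q,w[q[1],q[0]])
E
```

```text
top [(np.float64(-0.02), np.int64(0)), (np.float64(-0.016), np.int64(0)), (np.float64(-0.012), np.int64(60)), (np.float64(-0.008), np.int64(3511)), (np.float64(-0.004), np.int64(18198)), (np.float64(0.0), np.int64(11817)), (np.float64(0.004), np.int64(4694)), (np.float64(0.008), np.int64(5786)), (np.float64(0.012), np.int64(1172)), (np.float64(0.016), np.int64(169)), (np.float64(0.02), np.int64(486)), (np.float64(0.024), np.int64(547)), (np.float64(0.028), np.int64(436)), (np.float64(0.032), np.int64(258)), (np.float64(0.036), np.int64(165)), (np.float64(0.04), np.int64(209)), (np.float64(0.044), np.int64(284)), (np.float64(0.048), np.int64(340)), (np.float64(0.052), np.int64(384)), (np.float64(0.056), np.int64(1474)), (np.float64(0.06), np.int64(900)), (np.float64(0.064), np.int64(261)), (np.float64(0.068), np.int64(361)), (np.float64(0.072), np.int64(402)), (np.float64(0.076), np.int64(182)), (np.float64(0.08), np.int64(69)), (np.float64(0.084), np.int64(57)), (np.float64(0.088), np.int64(503)), (np.float64(0.092), np.int64(1522)), (np.float64(0.096), np.int64(643)), (np.float64(0.
[... 913 characters left out ...]
 np.int64(437)), (np.float64(0.068), np.int64(517)), (np.float64(0.072), np.int64(808)), (np.float64(0.076), np.int64(513)), (np.float64(0.08), np.int64(298)), (np.float64(0.084), np.int64(336)), (np.float64(0.088), np.int64(395)), (np.float64(0.092), np.int64(1514)), (np.float64(0.096), np.int64(1277)), (np.float64(0.1), np.int64(522)), (np.float64(0.104), np.int64(2139)), (np.float64(0.108), np.int64(366)), (np.float64(0.112), np.int64(54))]
(443, 238) [ 0.551  -0.1873  0.0579]
(372, 170) [ 0.7317 -0.0289 -0.0006]
(365, 195) [ 0.6663 -0.0089  0.0076]
(350, 240) [0.5533 0.031  0.0128]
(330, 299) [0.4105 0.0838 0.0597]
(410, 155) [ 0.7537 -0.1148  0.0578]
(385, 205) [ 0.6377 -0.056   0.0241]
```

```bash
cat >> h.py <<'E'
def ray(p,uv):
    uv=np.atleast_2d(uv);F=f(p);R=np.array(p["R"]);t=np.array(p["t"])
    dc=np.c_[(uv[:,0]-p["cx"])/F,(uv[:,1]-p["cy"])/F,np.ones(len(uv))]
    return -R.T@t, dc@R
def onz(p,uv,z):
    C,D=ray(p,uv); k=(z-C[2])/D[:,2]; return C+D*k[:,None]
def edgepts(p,A,B,n=60,w=5):
    "A,B pixels; max-gradient points along normal"
    g=cv2.GaussianBlur(cv2.cvtColor(p["img"],cv2.COLOR_RGB2GRAY),(0,0),0.8).astype(np.float32)
    A=np.array(A,float);B=np.array(B,float);dd=(B-A)/np.linalg.norm(B-A);nn=np.array([-dd[1],dd[0]])
    s=np.arange(-w,w+.01,.25);out=[]
    for a in np.linspace(.05,.95,n):
        q=A+(B-A)*a+s[:,None]*nn
        v=cv2.remap(g,q[:,0].astype(np.float32)[None],q[:,1].astype(np.float32)[None],cv2.INTER_CUBIC)[0]
        gr=np.abs(np.gradient(v)); i=gr.argmax()
        if gr[i]>1.5: 
            k=slice(max(i-3,0),i+4); out.append(A+(B-A)*a+nn*(s[k]*gr[k]).sum()/gr[k].sum())
    return np.array(out)
def linefit(P):
    P=P[:,:2]
    for _ in range(4):
        c=np.median(P,0) if 0 else P.mean(0); u=np.linalg.svd(P-c)[2][0]; r=(P-c)@[-u[1],u[0]]
        k=abs(r)<max(2*r.std(),2e-4); 
        if k.all():break
        P=P[k]
    return c,u,r.std(),len(P)
E
python3 - <<'E'
import pickle
from h import *
np.set_printoptions(precision=4,suppress=True)
d=pickle.load(open("d0.pkl","rb"))
E={"top":[((361,152),(377,258)),((290,279),(372,266))],"scene":[((246,240),(237,355)),((252,231),(335,233))]}
for n in d:
    L=[]
    for a,b in E[n]:
        P=onz(d[n],edgepts(d[n],a,b),.01)
        c,u,s,k=linefit(P);print(n,c,u,np.degrees(np.arctan2(u[1],u[0])),s,k);L.append((c,u))
    (c1,u1),(c2,u2)=L
    k=np.linalg.solve(np.c_[u1,-u2],c2-c1);print("corner",c1+u1*k[0])
E
```

```text
top [ 0.6353 -0.0171] [-0.9918 -0.1275] -172.674695670015 0.0005591729175843334 48
top [0.4773 0.0786] [ 0.1249 -0.9922] -82.82380327181923 0.00020732523904441524 46
corner [ 0.4917 -0.0356]
scene [ 0.6579 -0.0145] [0.992  0.1264] 7.261637245651331 0.00020197414384053557 42
scene [0.4805 0.0648] [-0.1172  0.9931] 96.73055586125312 0.00030900513898723356 54
corner [ 0.4923 -0.0356]
```

```bash
python3 - <<'E'
import pickle
from h import *
np.set_printoptions(precision=4,suppress=True)
d=pickle.load(open("d0.pkl","rb"))
crops={"top":(390,200,100,75),"scene":(100,180,130,97)}
ims=[]
for n in d:
    x,y,w,h=crops[n]
    ims.append(cv2.resize(cv2.cvtColor(d[n]["img"][y:y+h,x:x+w],cv2.COLOR_RGB2BGR),(600,450),interpolation=cv2.INTER_CUBIC)[:, :])
cv2.imwrite("pics/rack_t.png",ims[0]);cv2.imwrite("pics/rack_s.png",ims[1])
for n in d:
    w=cloud(d[n]); m=(w[...,2]>.1)&(w[...,2]<.115)&(w[...,0]>.44)&(w[...,0]<.66)&(w[...,1]<-.06)&(w[...,1]>-.35)
    k,l,st,c=cv2.connectedComponentsWithStats(m.astype(np.uint8),connectivity=4)
    for i in range(1,k):
        if st[i,4]>15: q=w[l==i]; print(n,c[i],st[i,2:5],np.median(q,0),onz(d[n],c[i],.106))
E
```

```text
top [443.564  229.3081] [ 16  15 172] [ 0.5667 -0.1771  0.1051] [[ 0.5661 -0.1769  0.106 ]]
top [428.763  236.1618] [ 15  15 173] [ 0.5512 -0.1428  0.1051] [[ 0.5508 -0.1424  0.106 ]]
top [413.931  243.0287] [ 15  15 174] [ 0.5356 -0.1083  0.1046] [[ 0.5354 -0.108   0.106 ]]
top [451.2965 245.0523] [ 15  15 172] [ 0.53   -0.1936  0.1045] [[ 0.5298 -0.1932  0.106 ]]
top [436.436  252.0465] [ 16  15 172] [ 0.5143 -0.1586  0.1049] [[ 0.5142 -0.1587  0.106 ]]
top [421.614  258.8129] [ 15  15 171] [ 0.4989 -0.1249  0.1052] [[ 0.4992 -0.1243  0.106 ]]
scene [198.9016 203.2248] [ 22  30 427] [ 0.5223 -0.1159  0.1061] [[ 0.5223 -0.1161  0.106 ]]
scene [178.7097 207.2189] [ 21  30 434] [ 0.5385 -0.151   0.106 ] [[ 0.5377 -0.1507  0.106 ]]
scene [158.265  211.4187] [ 22  30 449] [ 0.5536 -0.1852  0.106 ] [[ 0.5534 -0.1851  0.106 ]]
```

View pics/rack_t.png

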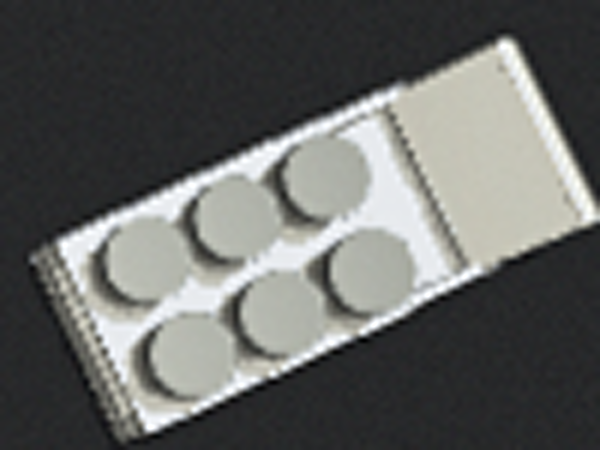

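View pics/rack_s.png

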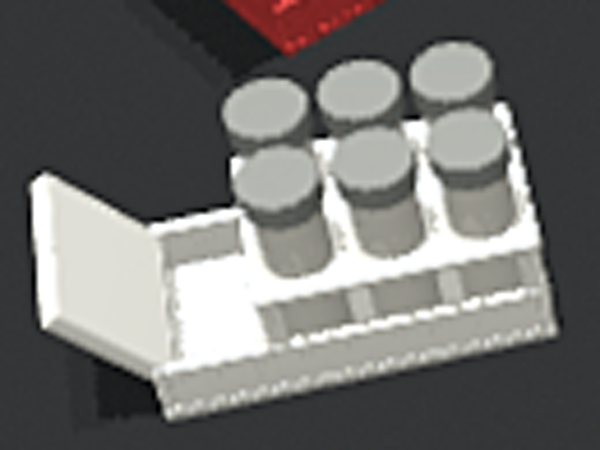

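```bash
cat >> h.py <<'E'
def T(x,y,z,yaw):
    c,s=np.cos(yaw),np.sin(yaw); M=np.eye(4);M[:3,:3]=[[c,-s,0],[s,c,0],[0,0,1]];M[:3,3]=[x,y,z];return M
def tr(M,P): return np.atleast_2d(P)@M[:3,:3].T+M[:3,3]
def zoom(p,x,y,w,h,name,lines=[],k=None):
    k=k or min(800/w,600/h)
    im=cv2.resize(cv2.cvtColor(p["img"][y:y+h,x:x+w],cv2.COLOR_RGB2BGR),None,fx=k,fy=k,interpolation=cv2.INTER_CUBIC)
    for L,col in lines:
        q=((proj(p,L)-[x,y]+.5)*k).round().astype(int)
        cv2.polylines(im,[q.reshape(-1,1,2)],False,col,1,cv2.LINE_AA)
    cv2.imwrite("pics/"+name,im)
def racklines(M):
    o=[]
    for z in(0,.03): o.append((tr(M,[[a,b,z] for a,b in[(-.0825,-.042),(.0825,-.042),(.0825,.042),(-.0825,.042),(-.0825,-.042)]]),(0,0,255)))
    o.append((tr(M,[[-.1116,-.04,.0728],[-.1116,.04,.0728]]),(0,255,0)))
    o.append((tr(M,[[-.099,-.04,.055],[-.099,.04,.055]]),(255,255,0)))
    return o
def samplines(M):
    o=[(tr(M,[[0,-.23,.01],[0,.07,.01],[.2,.07,.01]]),(0,0,255))]
    for s in(1,-1): o.append((tr(M,[[.05,s*.046,.024],[.185,s*.046,.024]]),(0,255,0)))
    o.append((tr(M,[[.19,-.046,.034],[.19,.046,.034]]),(255,0,255)))
    o.append((tr(M,[[.013,-.125,.07],[.013,-.125,.025]]),(255,255,0)))
    o.append((tr(M,[[.013,-.075,.025],[-.045,-.075,.025]]),(255,255,0)))
    return o
S0=T(.5614,-.0267,0,np.radians(97.25))
R0=T(.5423,-.1723,0,np.radians(114.0))
E
python3 - <<'E'
import pickle
from h import *
d=pickle.load(open("d0.pkl","rb"))
L=racklines(R0)+samplines(S0)
zoom(d["top"],270,130,230,160,"ov_t.png",L)
zoom(d["scene"],90,170,310,215,"ov_s.png",L)
E
```

```text
(no output)
```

View pics/ov_t.png

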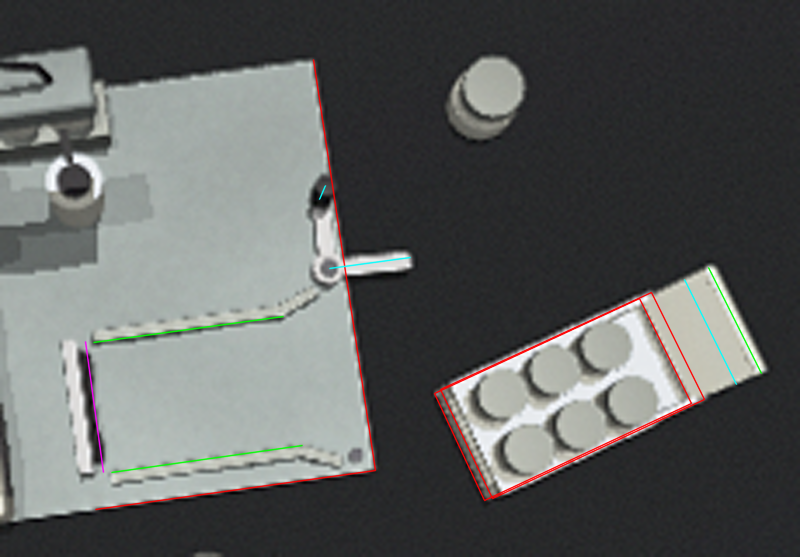

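View pics/ov_s.png

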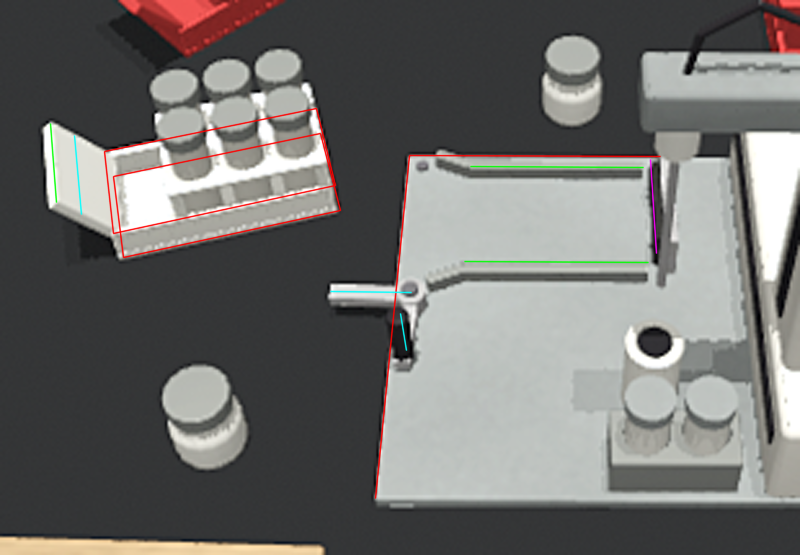

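```bash
cat >> h.py <<'E'
from scipy.spatial.transform import Rotation as Ro, Slerp
def RT(q): return Ro.from_quat([q[1],q[2],q[3],q[0]])
t35=np.radians(35)
def tool_for_rack(M,back=0,perp=0,zoff=0):
    "M 4x4 rack pose; tool pose gripping tab (TCP, Rotation)"
    c,s=np.cos(t35),np.sin(t35)
    z=np.array([s,0,-c]);y=np.array([c,0,s]);x=np.cross(y,z)
    Rw=M[:3,:3]@np.c_[x,y,z]
    g=np.array([-.099,0,.055])+z*(.019-back)+y*perp
    P=tr(M,g)[0]; P[2]+=zoff
    return P,Ro.from_matrix(Rw)
def rows(s,P,R,fr):
    "deltas from state s to (P,R) at fractions fr"
    R0=RT(s["orientation"]);w=(R*R0.inv()).as_rotvec(degrees=True);d=(np.array(P)-s["tcp_pos"])*100
    for a in fr: print(np.round(np.r_[d,w]*a,2).tolist())
E
python3 - <<'E'
from h import *
s=get_state()
P,R=tool_for_rack(R0,back=.085);print(P)
rows(s,P,R,[.5,1])
P,R=tool_for_rack(R0,back=0);print(P)
E
```

```text
[ 0.59796437 -0.29732422  0.10906403]
[22.76, -42.72, -4.44, 17.76, 1.5, 18.57]
[45.52, -85.44, -8.89, 35.51, 2.99, 37.15]
[ 0.57813433 -0.25278523  0.03943611]
```

Request:
send_rows(
  deltas=[
    [[2, -4, 1, 2, 0, 2], [5, -9, 2.5, 4, 0.3, 4], [7, -13.5, 4, 6, 0.5, 6], [9, -18, 5.5, 8, 0.7, 8], [11.5, -22.5, 6.5, 10, 0.8, 10], [14, -27, 7, 12, 1, 12], [16, -31, 7, 14, 1.2, 14], [18, -35, 7, 16, 1.4, 16], [20.5, -39.5, 7, 18, 1.5, 18.5], [22.8, -44, 7, 20, 1.7, 21], [25, -48, 7, 22, 1.8, 23], [27, -52, 7, 24, 2, 25]],
  ],
  jaw=0.1,
  force=60,
)

```text
clock: 2.0
tcp_pos: [0.4136, 0.0346, 0.2683]
orientation: [-0.042, -0.094, 0.974, 0.203]
wrist_force: [0.7, 0.7, 0.7]
finger_gap: 0.0468
```

```bash
python3 - <<'E'
from h import *
s=get_state();print(s["clock"],s["joint_pos"],s["tcp_pos"],s["finger_gap"],s["wrist_force"])
P,R=tool_for_rack(R0,back=.15);print(P)
rows(s,P,R,[.5,1])
E
```

```text
2.0 [-0.37930023  0.15956326 -0.06394103  1.61904638  0.32121057 -0.61621478] [0.41359301 0.03464371 0.26829679] 0.04676704533430629 [0.69744219 0.73966542 0.73516394]
[ 0.61312851 -0.33138345  0.16230892]
[9.98, -18.3, -5.3, 5.72, 0.53, 6.08]
[19.95, -36.6, -10.6, 11.43, 1.06, 12.16]
```

Request:
send_rows(
  deltas=[
    [[2, -3.7, 0, 1, 0.1, 1], [4, -7.4, 0, 2, 0.2, 2.2], [6.2, -11.5, 0, 3.5, 0.3, 3.7], [8.5, -15.6, 0, 5, 0.4, 5.2], [10.8, -19.8, -0.5, 6.3, 0.6, 6.7], [13, -24, -1.5, 7.5, 0.7, 8], [15.3, -28, -3.5, 8.8, 0.8, 9.4], [17.2, -31.6, -6, 10, 0.9, 10.6], [18.8, -34.5, -8.5, 11, 1, 11.7], [19.9, -36.6, -10.6, 11.4, 1.1, 12.2], [19.9, -36.6, -10.6, 11.4, 1.1, 12.2]],
  ],
)

```text
clock: 3.1
tcp_pos: [0.5431, -0.2864, 0.2015]
orientation: [-0.07, -0.197, 0.927, 0.312]
wrist_force: [0.0, 0.2, 0.2]
finger_gap: 0.0471
```

```bash
python3 - <<'E'
from h import *
s=get_state();print(s["clock"],s["joint_pos"],s["tcp_pos"],s["wrist_force"])
P,R=tool_for_rack(R0,back=.15);print(P-s["tcp_pos"])
rows(s,P,R,[1])
P,R=tool_for_rack(R0);rows(s,P,R,[.5,1])
p=read_camera("scene");zoom(p,60,120,280,210,"s1.png",racklines(R0))
p=read_camera("wrist");save(p,"w1.png");print(p["hand_eye"])
E
```

```text
3.1 [-0.74534529  1.10898599  1.26323078  2.33689313  0.23562416 -1.23809246] [ 0.54307973 -0.28638578  0.20151672] [0.04897991 0.1835062  0.22494838]
[ 0.07004879 -0.04499767 -0.0392078 ]
[7.0, -4.5, -3.92, -1.89, -1.28, -0.08]
[1.75, 1.68, -8.1, -0.95, -0.64, -0.04]
[3.51, 3.36, -16.21, -1.89, -1.28, -0.08]
[[-4.28052104e-04 -9.59943097e-01 -2.80194695e-01  7.07232039e-02]
 [ 9.99999884e-01 -4.73121872e-04  9.32138307e-05  6.59407662e-04]
 [-2.22046212e-04 -2.80194623e-01  9.59943188e-01 -1.76270631e-01]
 [ 0.00000000e+00  0.00000000e+00  0.00000000e+00  1.00000000e+00]]
```

View pics/s1.png

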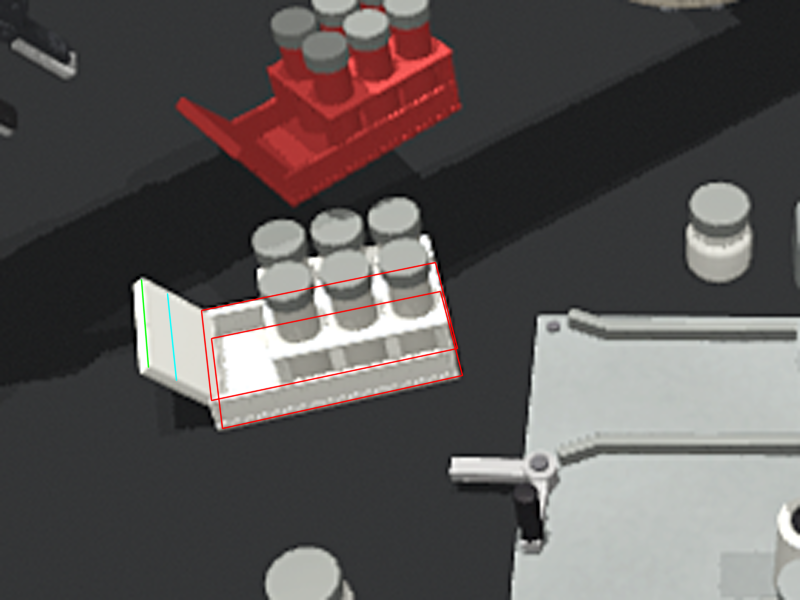

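View pics/w1.png

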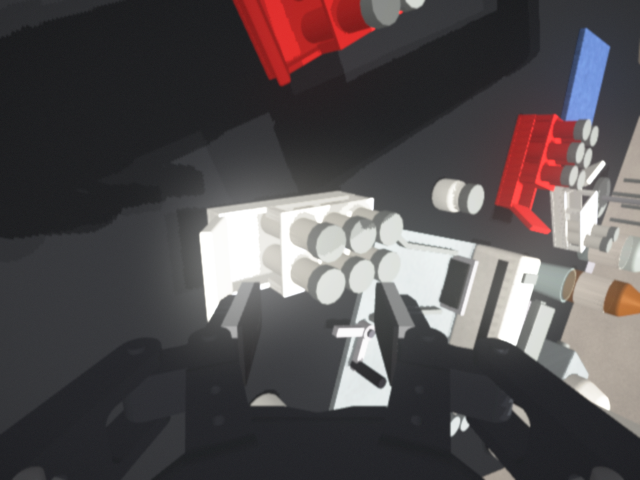

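```bash
cat > kin.py <<'E'
import numpy as np
from scipy.spatial.transform import Rotation as Ro
from scipy.optimize import least_squares
def fk(q,p):
    r0,h0,a,b,e,L4,L5,lat=p
    q1,q2,q3,q4,q5,q6=q
    ph=q2-q3
    d=lambda t:np.array([np.cos(t),0,-np.sin(t)])   # pitch t below horizontal
    up=lambda t:np.array([np.sin(t),0,np.cos(t)])
    P=np.array([r0,0,h0])+a*up(q2)+b*d(ph)+e*up(ph)
    th=ph+q4
    P=P+L4*d(th)
    # frame: X along tool dir at q5=0
    F=np.c_[up(th),np.array([0,-1,0])*1.0,d(th)]  # cols: x,y,z(tool)
    F[:,1]=np.cross(F[:,2],F[:,0])
    R=F@Ro.from_euler('x',SG5*q5).as_matrix()
    P=P+R[:,2]*L5+np.array([0,lat,0])
    R=R@Ro.from_euler('z',SG6*q6+OFF6).as_matrix()
    Z=Ro.from_euler('z',q1).as_matrix()
    return Z@P,Z@R
SG5=1;SG6=1;OFF6=0
E
cat > data.py <<'E'
D=[([1.1803988,.313990625,.0449596408,1.30357555,-4.6e-5,1.43122188],[.1425061,.55647079,.19700657],[-2.149e-4,.125082978,.992145871,-8.795e-4]),
([-0.37930023,0.15956326,-0.06394103,1.61904638,0.32121057,-0.61621478],[0.41359301,0.03464371,0.26829679],[-0.042,-0.094,0.974,0.203]),
([-0.74534529,1.10898599,1.26323078,2.33689313,0.23562416,-1.23809246],[0.54307973,-0.28638578,0.20151672],[-0.07,-0.197,0.927,0.312])]
E
python3 - <<'E'
import kin;from kin import *
from data import D
np.set_printoptions(precision=3,suppress=True)
for s5 in(1,-1):
  for s6 in(1,-1):
    kin.SG5,kin.SG6=s5,s6
    p=[0,.3,.4,.4,0,.1,.2,0]
    offs=[]
    for q,P,o in D:
        _,R=fk(q,p);Rm=Ro.from_quat([o[1],o[2],o[3],o[0]]).as_matrix()
        offs.append(Ro.from_matrix(R.T@Rm).as_rotvec(degrees=True))
    print(s5,s6,np.array(offs))
E
```

```text
1 1 [[  -0.      -0.     180.   ]
 [   0.024   -0.017 -179.985]
 [  -0.031   -0.056  179.962]]
1 -1 [[ -0.      0.    -15.994]
 [ -0.007   0.021 109.402]
 [ -0.041   0.007  38.087]]
-1 1 [[   0.008    0.001  180.   ]
 [ -32.813   46.362 -170.791]
 [  39.68   -13.761  174.984]]
-1 -1 [[ -0.     -0.005 -15.994]
 [ -0.013 -42.828 105.104]
 [ -0.031 -27.489  37.36 ]]
```

```bash
cat > fit.py <<'E'
import kin;from kin import *
from data import D
kin.OFF6=np.pi
np.set_printoptions(precision=4,suppress=True)
pr=np.array([0,.3,.4,.35,0,.1,.2,0])
def res(p): return np.r_[np.concatenate([(fk(q,p)[0]-P)*1000 for q,P,o in D]),(p-pr)*.5]
s=least_squares(res,pr);P=s.x
LO=np.array([-2.76,-.86,-1.03,-2.2,-1.47,-3.14]);HI=np.array([2.76,1.69,1.26,2.34,1.5,3.14])
def ik(Pt,Rt,q0):
    f=lambda q:(lambda a:np.r_[(a[0]-Pt)*1000,Ro.from_matrix(a[1].T@Rt.as_matrix()).as_rotvec(degrees=True)*3])(fk(q,P))
    best=None
    for k in range(6):
        q=np.clip(np.array(q0)+np.random.default_rng(k).normal(0,.3 if k else 0,6),LO+.01,HI-.01)
        r=least_squares(f,q,bounds=(LO,HI))
        if best is None or r.cost<best.cost: best=r
    return best.x,np.sqrt(2*best.cost)
E
python3 - <<'E'
from fit import *
from h import *
print(P,[np.round((fk(q,P)[0]-x)*1000,2) for q,x,o in D])
q0=[-.5,.6,.3,1.8,.3,-1]
for b in(0,.05,.085,.12,.15):
    print("grip0",b,*ik(*tool_for_rack(R0,back=b),q0))
al=S0@T(-.125,0,0,0)
for x in(-.14,-.12,-.09,-.05,0,.05,.1075):
    print("lane",x,*ik(*tool_for_rack(S0@T(x,0,.01 if x>-.05 else 0,0)),q0))
E
```

```text
[0.0001 0.2332 0.5185 0.4095 0.0555 0.1404 0.3336 0.08  ] [array([0., 0., 0.]), array([-0.,  0., -0.]), array([ 0., -0.,  0.])]
grip0 0 [-0.68    1.0334  0.7363  1.8314  0.2638 -1.1748] 1.6197923728871333e-13
grip0 0.05 [-0.6962  1.112   1.0008  2.0208  0.2552 -1.189 ] 1.2561776392521954e-13
grip0 0.085 [-0.7087  1.1966  1.26    2.1827  0.2526 -1.1961] 3.0306133029984315
grip0 0.12 [-0.7256  1.1518  1.26    2.1701  0.2596 -1.1958] 14.868855826191147
grip0 0.15 [-0.7399  1.1141  1.26    2.1566  0.2666 -1.1948] 25.306618183020422
lane -0.14 [-0.7304  0.939   0.5533  1.6719  0.385  -0.9536] 1.2866269876849599e-13
lane -0.12 [-0.7126  0.905   0.4852  1.6312  0.3932 -0.9367] 7.02146157753165e-14
lane -0.09 [-0.6847  0.8584  0.3927  1.575   0.406  -0.9097] 1.7389354889802628e-13
lane -0.05 [-0.645   0.8023  0.2838  1.5065  0.4237 -0.8708] 1.4060320190454207e-13
lane 0 [-0.5909  0.7315  0.1758  1.4466  0.4469 -0.8169] 1.0354929582462576e-13
lane 0.05 [-0.5315  0.6753  0.0733  1.3734  0.471  -0.7564] 9.846168861420702e-14
lane 0.1075 [-0.4566  0.6179 -0.0279  1.293   0.4993 -0.6779] 1.4146923166174098e-13
```

```bash
python3 - <<'E'
from h import *
s=get_state()
P,R=tool_for_rack(R0,back=.055);rows(s,P,R,[.3,1])
E
```

```text
[1.42, 0.13, -3.61, -0.51, -0.32, -0.03]
[4.73, 0.44, -12.03, -1.69, -1.06, -0.09]
```

Request:
send_rows(
  deltas=[
    [[0.5, 0, -1, 0, 0, 0], [1, 0, -2, 0, 0, 0], [1, 0, -2, 0, 0, 0]],
  ],
)

```text
clock: 3.5
tcp_pos: [0.5549, -0.2845, 0.183]
orientation: [-0.069, -0.199, 0.927, 0.31]
wrist_force: [-0.4, -0.1, -0.8]
finger_gap: 0.047
```

```bash
python3 - <<'E'
from h import *
s=get_state();print(s["joint_pos"])
P,R=tool_for_rack(R0,back=.055);rows(s,P,R,[1])
E
```

```text
[-0.73280616  1.1290298   1.26351474  2.31077453  0.2412875  -1.23049133]
[3.61, 0.29, -9.85, -1.73, -1.08, -0.26]
```

Request:
send_rows(
  deltas=[
    [[0.5, 0, -1.4, -0.2, -0.2, 0], [1, 0.1, -2.8, -0.5, -0.3, 0], [1.6, 0.1, -4.2, -0.8, -0.5, -0.1], [2.1, 0.2, -5.6, -1, -0.7, -0.2], [2.6, 0.2, -7, -1.3, -0.8, -0.2], [3.1, 0.3, -8.4, -1.5, -1, -0.3], [3.6, 0.3, -9.8, -1.7, -1.1, -0.3], [3.6, 0.3, -9.8, -1.7, -1.1, -0.3], [3.6, 0.3, -9.8, -1.7, -1.1, -0.3]],
  ],
)

```text
clock: 4.4
tcp_pos: [0.5898, -0.2822, 0.0856]
orientation: [-0.062, -0.197, 0.933, 0.295]
wrist_force: [-0.4, -1.2, 0.2]
finger_gap: 0.047
```

```bash
python3 - <<'E'
from h import *
s=get_state();print(s["joint_pos"],s["clock"])
P,R=tool_for_rack(R0,back=.055);rows(s,P,R,[1])
P,R=tool_for_rack(R0,back=0);rows(s,P,R,[1])
p=read_camera("scene");zoom(p,60,120,280,210,"s2.png",racklines(R0))
p=read_camera("top");zoom(p,370,180,160,120,"t2.png",racklines(R0))
E
```

```text
[-0.69990702  1.12368669  1.03711996  2.04763812  0.25483429 -1.19096517] 4.4
[0.12, 0.06, -0.11, -0.09, -0.05, 0.11]
[-1.17, 2.94, -4.62, -0.09, -0.05, 0.11]
```

View pics/s2.png

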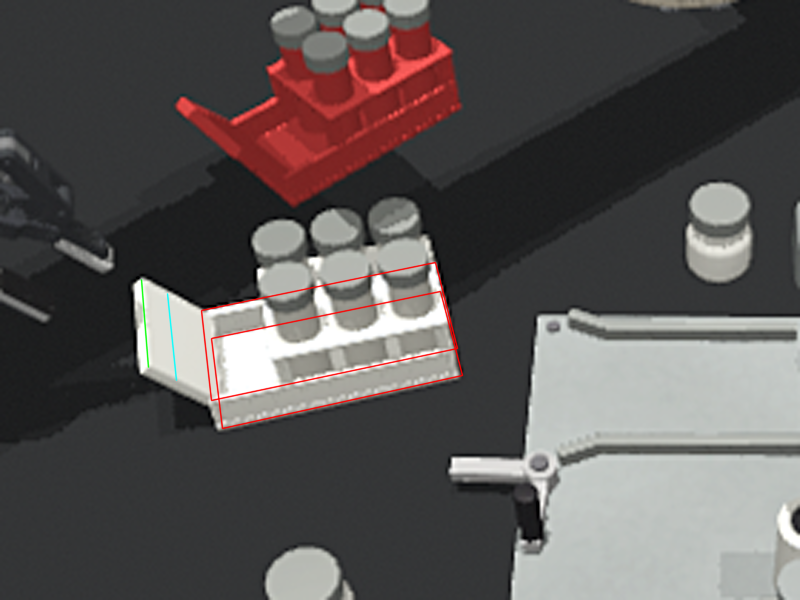

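View pics/t2.png

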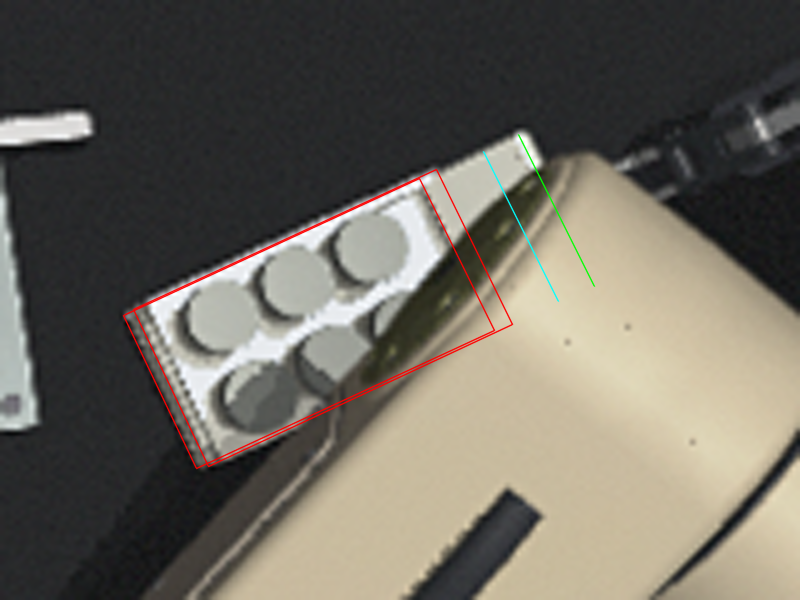

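```bash
python3 - <<'E'
from h import *
s=get_state();p=read_camera("scene")
R=RT(s["orientation"]).as_matrix();print(R)
for v in([0,0,0],[0,.023,0],[0,-.023,0],[0,.023,-.01]):
    print((proj(p,s["tcp_pos"]+R@v)-[60,120])*800/280)
A=R0[:3,:3]
print(A.T@R, A.T@(s["tcp_pos"]-R0[:3,3]))
E
```

```text
[[-9.14554411e-01 -3.31474389e-01 -2.31764878e-01]
 [-4.04462554e-01  7.48776608e-01  5.25112972e-01]
 [-5.21382155e-04  5.73984600e-01 -8.18865928e-01]]
[[123.44909265 307.69922282]]
[[147.83200923 288.02704735]]
[[ 99.37997267 327.1182267 ]]
[[135.0857241  281.18706026]]
[[ 2.48786227e-03  8.18864249e-01  5.73981839e-01]
 [ 9.99996769e-01 -1.73796176e-03 -1.85493584e-03]
 [-5.21382155e-04  5.73984600e-01 -8.18865928e-01]] [-0.12024311  0.00141532  0.08625537]
```

```bash
python3 - <<'E'
from h import *
s=get_state();p=read_camera("scene")
R=RT(s["orientation"]).as_matrix();X=s["tcp_pos"]
ln=[]
for y in(.0235,-.0235):
    for x in(-.011,.011): ln.append((X+np.array([[x,y,0],[x,y,-.06]])@R.T,(0,255,0)))
    ln.append((X+np.array([[-.011,y,0],[.011,y,0]])@R.T,(0,255,0)))
ln.append((X+np.array([[0,0,0],[0,0,-.08]])@R.T,(0,255,255)))
zoom(p,30,140,120,90,"s3.png",ln+racklines(R0))
w=read_camera("wrist");save(w,"w3.png")
E
```

```text
(no output)
```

View pics/s3.png

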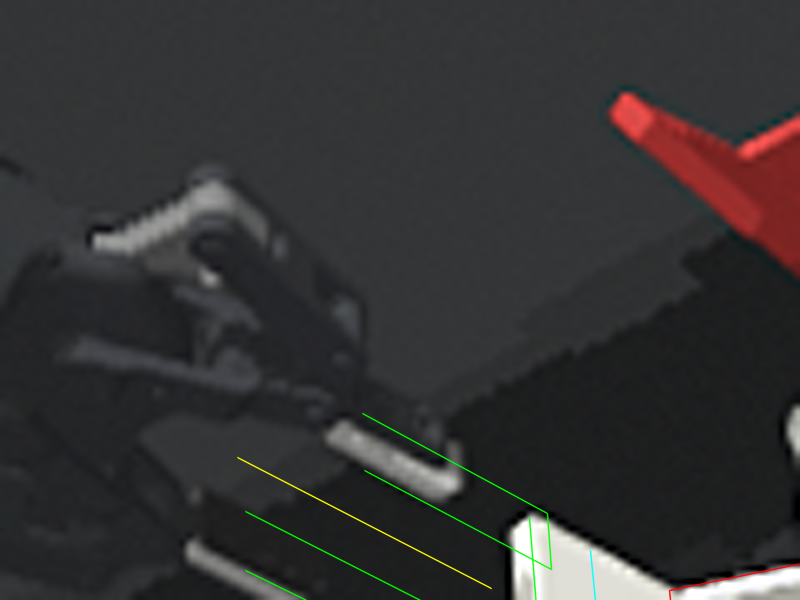

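View pics/w3.png

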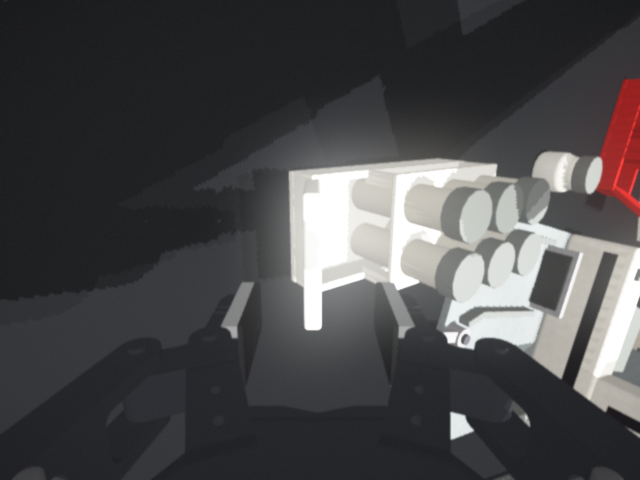

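```bash
python3 - <<'E'
from h import *
np.set_printoptions(precision=4,suppress=True)
s=get_state();p=read_camera("scene");c=cloud(p)
R=RT(s["orientation"]).as_matrix();X=s["tcp_pos"]
for u,v in[(96,212),(95,211),(94,211),(92,209),(90,207),(66,228),(70,230),(73,231)]: print(u,v,c[v,u],(c[v,u]-X)@R)
w=read_camera("wrist");H=np.array(w["hand_eye"]);F=f(w)
z=w["z_map"]
for u,v in[(240,290),(250,290),(245,300),(385,290),(390,300),(240,320),(313,320),(313,300),(313,250)]:
    d=z[v,u];q=np.array([(u-w["cx"])/F*d,(v-w["cy"])/F*d,d,1]);t=(H@q)[:3];print("w",u,v,d,t,X+R@t,(X+R@t-R0[:3,3])@R0[:3,:3])
E
```

```text
96 212 [ 0.5972 -0.2782  0.1367] [-0.0086  0.0301 -0.0406]
95 211 [ 0.5975 -0.2791  0.1394] [-0.0085  0.0309 -0.0434]
94 211 [ 0.601  -0.2783  0.1432] [-0.0121  0.0325 -0.0469]
92 209 [ 0.5967 -0.2837  0.1431] [-0.006   0.0298 -0.0486]
90 207 [ 0.6008 -0.2828  0.1525] [-0.0101  0.0346 -0.0568]
66 228 [ 0.6195 -0.333   0.1105] [-0.0068 -0.0333 -0.0531]
70 230 [ 0.617  -0.3293  0.1029] [-0.006  -0.0341 -0.0443]
73 231 [ 0.5378 -0.3923  0.0017] [ 0.092  -0.1131  0.0238]
w 240 290 0.13972372 [ 0.0107 -0.0284 -0.0482] [ 0.6007 -0.3338  0.1094] [-0.1713  0.0124  0.1094]
w 250 290 0.13998425 [ 0.0106 -0.0247 -0.048 ] [ 0.5995 -0.3309  0.1113] [-0.1682  0.0123  0.1113]
w 245 300 0.1310734 [ 0.0111 -0.0248 -0.0572] [ 0.6012 -0.336   0.1187] [-0.1735  0.0127  0.1187]
w 385 290 0.14004223 [ 0.0106  0.026  -0.048 ] [ 0.5827 -0.2929  0.1404] [-0.1266  0.0121  0.1404]
w 390 300 0.13236234 [ 0.0104  0.0264 -0.056 ] [ 0.5846 -0.2968  0.1472] [-0.1309  0.012   0.1472]
w 240 320 0.11854644 [ 0.0107 -0.024  -0.0703] [ 0.6044 -0.3421  0.13  ] [-0.1804  0.0124  0.13  ]
w 313 320 0.21259403 [-0.037  -0.0019  0.0137] [ 0.6212 -0.2622  0.0738] [-0.1142 -0.0355  0.0738]
w 313 300 0.20805651 [-0.024  -0.0018  0.0128] [ 0.6095 -0.2679  0.0746] [-0.1147 -0.0225  0.0746]
w 313 250 0.20107931 [ 0.005  -0.0017  0.014 ] [ 0.5826 -0.2789  0.0737] [-0.1138  0.0065  0.0737]
```

```bash
python3 - <<'E'
from h import *
np.set_printoptions(precision=4,suppress=True)
s=get_state();p=read_camera("scene");c=cloud(p)
R=RT(s["orientation"]).as_matrix();X=s["tcp_pos"]
t=(c-X)@R
m=(abs(t[...,0])<.02)&(abs(t[...,1])<.06)&(t[...,2]>-.08)&(t[...,2]<.01)
q=t[m];o=np.argsort(-q[:,2])[:25];print("scene",q[o])
w=read_camera("wrist");H=np.array(w["hand_eye"]);F=f(w);z=w["z_map"].astype(float)
v,u=np.mgrid[0:480,0:640];q=np.stack([(u-w["cx"])/F*z,(v-w["cy"])/F*z,z],-1)@H[:3,:3].T+H[:3,3]
m=(z>0)&(abs(q[...,0])<.02)&(abs(q[...,1])<.06)&(q[...,2]>-.08)&(q[...,2]<.005)
r=q[m];o=np.argsort(-r[:,2])[:12];print("wrist",r[o],np.argwhere(m)[o])
print(z[278:292,245],z[278:292,388])
zz=np.clip(z/0.4*255,0,255).astype(np.uint8);cv2.imwrite("pics/wz.png",zz)
E
```

```text
scene [[ 0.0081  0.0298 -0.0355]
 [ 0.0043 -0.0239 -0.0356]
 [ 0.001  -0.0234 -0.036 ]
 [-0.0028  0.0299 -0.0361]
 [ 0.0059 -0.0231 -0.0361]
 [-0.0008  0.0304 -0.0365]
 [ 0.0012  0.0309 -0.0367]
 [-0.0052 -0.0226 -0.0368]
 [-0.0007 -0.0251 -0.0368]
 [-0.0064  0.0306 -0.0369]
 [ 0.0034  0.0312 -0.0369]
 [-0.0032 -0.0221 -0.0371]
 [-0.0064 -0.0246 -0.0373]
 [-0.008   0.0288 -0.0376]
 [ 0.0053 -0.0237 -0.0378]
 [ 0.0028 -0.0237 -0.0378]
 [ 0.0012  0.0298 -0.038 ]
 [ 0.01   -0.0233 -0.038 ]
 [-0.008  -0.0264 -0.038 ]
 [-0.0092  0.0267 -0.0381]
 [-0.0089 -0.0287 -0.0384]
 [-0.0058 -0.023  -0.0385]
 [-0.0073  0.0302 -0.0387]
 [-0.0053  0.0307 -0.039 ]
 [-0.0029  0.0309 -0.039 ]]
wrist [[-0.0045  0.0244 -0.0353]
 [-0.0031  0.0243 -0.0354]
 [-0.0053 -0.023  -0.0355]
 [-0.0039 -0.023  -0.0357]
 [ 0.0048  0.0243 -0.0357]
 [-0.0034 -0.0229 -0.0357]
 [-0.0048  0.0243 -0.0358]
 [-0.0037  0.0242 -0.036 ]
 [-0.0065  0.0243 -0.036 ]
 [ 0.0041 -0.023  -0.036 ]
 [ 0.0036  0.0243 -0.036 ]
 [ 0.0028  0.0243 -0.0362]] [[310 374]
 [307 374]
 [312 261]
 [309 261]
 [290 375]
 [308 261]
 [311 374]
 [309 374]
 [315 374]
 [292 260]
 [293 375]
 [295 375]]
[0.2642 0.2645 0.2651 0.266  0.147  0.1466 0.1445 0.1451 0.1444 0.1418
 0.1413 0.1405 0.1395 0.1394] [0.2674 0.2669 0.2672 0.2676 0.1461 0.1452 0.1448 0.1441 0.1428 0.1429
 0.1411 0.1406 0.1406 0.1391]
```

View pics/wz.png

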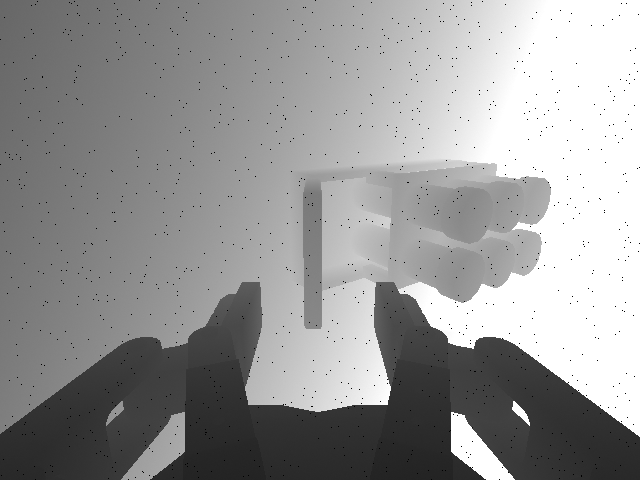

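```bash
python3 - <<'E'
from h import *
from fit import ik
s=get_state()
P,R=tool_for_rack(R0,back=-.03);rows(s,P,R,[1]);print(P,ik(P,R,s["joint_pos"]))
E
```

```text
[-1.87, 4.57, -7.08, -0.06, -0.01, 0.16]
[ 0.5711 -0.2371  0.0149] (array([-0.6698,  1.007 ,  0.6206,  1.7397,  0.2692, -1.1658]), np.float64(1.1581666728368936e-13))
```

Request:
send_rows(
  deltas=[
    [[-0.2, 0.5, -0.8, 0, 0, 0], [-0.4, 1, -1.6, 0, 0, 0.1], [-0.6, 1.5, -2.4, 0, 0, 0.1], [-0.8, 2, -3.2, 0, 0, 0.1], [-1, 2.5, -4, 0, 0, 0.2], [-1.2, 3, -4.8, 0, 0, 0.2], [-1.4, 3.45, -5.5, 0, 0, 0.2], [-1.6, 3.9, -6.2, 0, 0, 0.2], [-1.75, 4.25, -6.8, 0, 0, 0.2], [-1.82, 4.46, -7.17, 0, 0, 0.2], [-1.82, 4.46, -7.17, 0, 0, 0.2]],
  ],
)

```text
clock: 5.95
tcp_pos: [0.5713, -0.2376, 0.0133]
orientation: [-0.063, -0.199, 0.932, 0.295]
wrist_force: [-1.3, 0.2, -0.4]
finger_gap: 0.0469
```

```bash
python3 - <<'E'
from h import *
s=get_state();print(s["clock"],s["wrist_force"],s["tcp_pos"])
P,R=tool_for_rack(R0,back=-.03);rows(s,P,R,[1])
p=read_camera("scene");zoom(p,80,170,120,90,"s4.png",racklines(R0))
p=read_camera("wrist");save(p,"w4.png")
E
```

```text
5.95 [-1.26411679  0.20470339 -0.36544623] [ 0.57131458 -0.23757209  0.01334712]
[-0.02, 0.05, 0.15, -0.11, -0.07, -0.07]
```

View pics/s4.png

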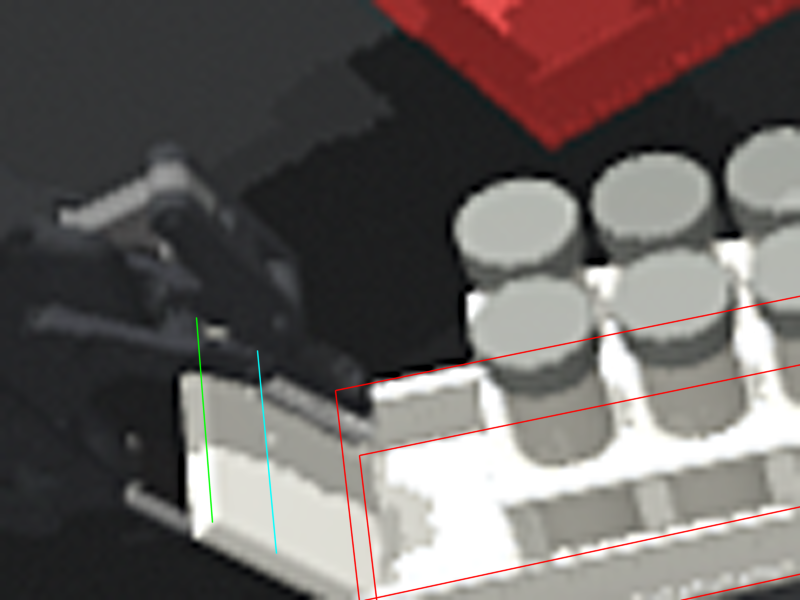

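View pics/w4.png

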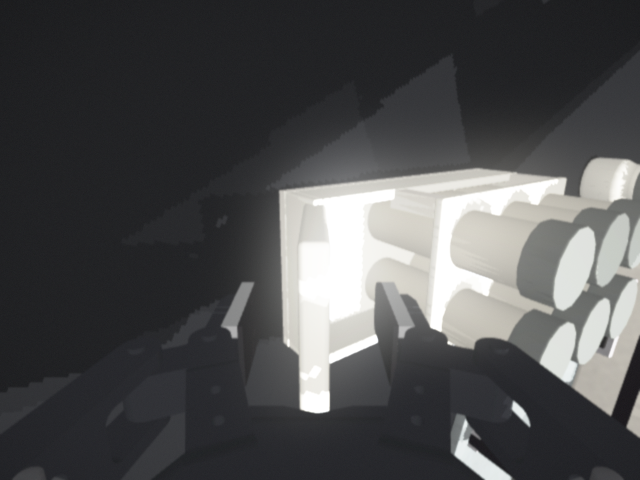

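Request:
send_rows(
  deltas=[
    [[0, 0, 0.1, 0, 0, 0], [0, 0, 0.1, 0, 0, 0], [0, 0, 0.1, 0, 0, 0], [0, 0, 0.1, 0, 0, 0], [0, 0, 0.1, 0, 0, 0], [0, 0, 0.1, 0, 0, 0]],
  ],
  jaw=-1,
  force=70,
)

```text
clock: 6.65
tcp_pos: [0.5718, -0.2383, 0.0144]
orientation: [-0.063, -0.199, 0.933, 0.294]
wrist_force: [0.8, -1.1, -3.2]
finger_gap: 0.0092
```

```bash
python3 - <<'E'
from h import *
s=get_state();print(s["clock"],s["wrist_force"],s["ft_torque"],s["tcp_pos"],s["finger_gap"])
A=R0[:3,:3];R=RT(s["orientation"]).as_matrix()
print(A.T@R,A.T@(s["tcp_pos"]-R0[:3,3]))
p=read_camera("scene");zoom(p,80,170,120,90,"s5.png",racklines(R0))
p=read_camera("top")
w=cloud(p); m=(w[...,2]>.1)&(w[...,2]<.115)&(w[...,0]>.44)&(w[...,0]<.66)&(w[...,1]<-.06)&(w[...,1]>-.35)
k,l,st,c=cv2.connectedComponentsWithStats(m.astype(np.uint8),connectivity=4)
for i in range(1,k):
    if 150<st[i,4]<200: print(c[i],onz(p,c[i],.106))
E
```

```text
6.65 [ 0.82031003 -1.10324536 -3.16272306] [-1.14205259 -0.57569711 -0.10872529] [ 0.57175737 -0.2383364   0.01443983] 0.00920495192442391
[[-8.81428270e-04  8.18753073e-01  5.74145129e-01]
 [ 9.99999570e-01  8.87765330e-04  2.69212942e-04]
 [-2.89287217e-04  5.74145119e-01 -8.18753503e-01]] [-7.23086432e-02 -5.12252066e-05  1.44398268e-02]
[443.19047619 229.55952381] [[ 0.56555465 -0.17601677  0.106     ]]
[428.19298246 236.43859649] [[ 0.55013911 -0.14107382  0.106     ]]
[413.34705882 243.42941176] [[ 0.53452117 -0.10659861  0.106     ]]
[421.01744186 259.15697674] [[ 0.49845928 -0.12293537  0.106     ]]
```

View pics/s5.png

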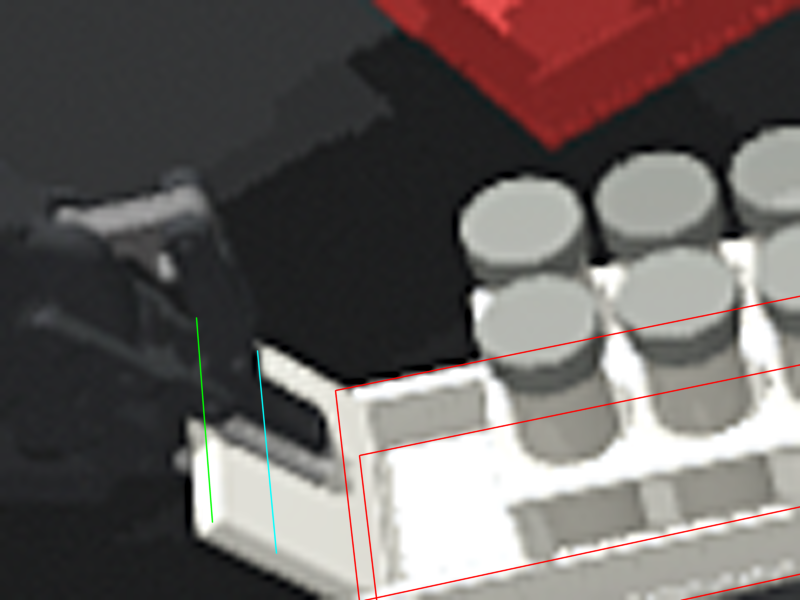

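```bash
cat >> h.py <<'E'
import json
def pose4(s):
    M=np.eye(4);M[:3,:3]=RT(s["orientation"]).as_matrix();M[:3,3]=s["tcp_pos"];return M
def pitchM(M,phi,):
    "pitch rack nose-up by phi about its rear lower edge"
    A=np.eye(4);A[:3,:3]=Ro.from_euler('y',-phi).as_matrix()
    B=np.eye(4);B[0,3]=.0825;C=np.eye(4);C[0,3]=-.0825
    return M@C@A@B
def delta(s,M,G):
    "row taking tool state s to rack pose M with rack->tool G"
    Tm=M@G; d=(Tm[:3,3]-s["tcp_pos"])*100
    w=(Ro.from_matrix(Tm[:3,:3])*RT(s["orientation"]).inv()).as_rotvec(degrees=True)
    return np.round(np.r_[d,w],2)
def getG(): return np.load("G.npy")
E
python3 - <<'E'
from h import *
s=get_state()
R1=T(.5416,-.1710,0,np.radians(114.05))
G=np.linalg.inv(R1)@pose4(s);np.save("G.npy",G)
Si=np.linalg.inv(S0)@R1
x0,y0,a0=Si[0,3],Si[1,3],np.arctan2(Si[1,0],Si[0,0]);print(x0,y0,np.degrees(a0))
for k in range(1,13):
    t=k/12; t=t
    M=S0@T(x0+(-.105-x0)*t,y0*(1-t),-.0005,a0*(1-t))
    print(delta(s,M,G).tolist())
E
```

```text
-0.14064757464989347 0.03785220924995858 16.8
[0.11, 0.26, -0.05, -0.0, -0.0, -1.4]
[0.22, 0.53, -0.05, 0.0, 0.0, -2.8]
[0.33, 0.8, -0.05, -0.0, -0.0, -4.2]
[0.43, 1.08, -0.05, 0.0, 0.0, -5.6]
[0.54, 1.36, -0.05, -0.0, -0.0, -7.0]
[0.64, 1.64, -0.05, -0.0, -0.0, -8.4]
[0.74, 1.93, -0.05, 0.0, 0.0, -9.8]
[0.84, 2.22, -0.05, -0.0, -0.0, -11.2]
[0.94, 2.52, -0.05, -0.0, -0.0, -12.6]
[1.04, 2.82, -0.05, -0.0, 0.0, -14.0]
[1.14, 3.12, -0.05, -0.0, 0.0, -15.4]
[1.24, 3.43, -0.05, 0.0, 0.0, -16.8]
```

Request:
send_rows(
  deltas=[
    [[0.11, 0.26, -0.07, 0, 0, -1.4], [0.22, 0.53, -0.07, 0, 0, -2.8], [0.33, 0.8, -0.07, 0, 0, -4.2], [0.43, 1.08, -0.07, 0, 0, -5.6], [0.54, 1.36, -0.07, 0, 0, -7], [0.64, 1.64, -0.07, 0, 0, -8.4], [0.74, 1.93, -0.07, 0, 0, -9.8], [0.84, 2.22, -0.07, 0, 0, -11.2], [0.94, 2.52, -0.07, 0, 0, -12.6], [1.04, 2.82, -0.07, 0, 0, -14], [1.14, 3.12, -0.07, 0, 0, -15.4], [1.24, 3.43, -0.07, 0, 0, -16.8]],
  ],
)

```text
clock: 7.95
tcp_pos: [0.5842, -0.2035, 0.0143]
orientation: [-0.019, -0.059, 0.952, 0.301]
wrist_force: [-2.6, -3.7, 4.6]
finger_gap: 0.0093
```

Request:
send_rows(
  deltas=[
    [[0, 0, 0, 0, 0, 0], [0, 0, 0, 0, 0, 0]],
  ],
)

```text
clock: 8.15
tcp_pos: [0.5841, -0.203, 0.0144]
orientation: [-0.019, -0.06, 0.951, 0.301]
wrist_force: [-1.8, -1.1, 4.6]
finger_gap: 0.0093
```

```bash
cat >> h.py <<'E'
def capfit(p,zz=.106):
    w=cloud(p); q=(w-S0[:3,3])@S0[:3,:3]
    m=(w[...,2]>.098)&(w[...,2]<.135)&(q[...,0]>-.3)&(q[...,0]<.2)&(abs(q[...,1])<.09)
    k,l,st,c=cv2.connectedComponentsWithStats(m.astype(np.uint8),connectivity=4)
    for i in range(1,k):
        if 120<st[i,4]: print(np.round(c[i],1),st[i,4],"meas z",round(float(np.nanmedian(w[l==i][:,2])),4),"samp",np.round(((onz(p,c[i],zz)-S0[:3,3])@S0[:3,:3])[0]*1000,1))
E
python3 - <<'E'
from h import *
s=get_state();print(s["clock"],s["wrist_force"],s["ft_torque"],s["tcp_pos"])
G=getG();M=np.linalg.inv(S0)@pose4(s)@np.linalg.inv(G);print(np.round(M,4))
p=read_camera("top");capfit(p)
Mw=S0@M
zoom(p,270,150,230,160,"t6.png",racklines(Mw)+samplines(S0))
p=read_camera("scene");capfit(p);zoom(p,90,170,310,215,"s6.png",racklines(Mw)+samplines(S0))
E
```

```text
8.15 [-1.79823673 -1.12259433  4.59883545] [-0.30362933  0.29451859  0.19379195] [ 0.58412922 -0.20300857  0.01435171]
[[ 1.000e+00  5.000e-04 -1.300e-03 -1.042e-01]
 [-5.000e-04  1.000e+00  3.000e-04 -3.000e-04]
 [ 1.300e-03 -3.000e-04  1.000e+00  0.000e+00]
 [ 0.000e+00  0.000e+00  0.000e+00  1.000e+00]]
[428.1 216.7] 170 meas z 0.1045 samp [-119.1  -19.4  106. ]
[411.9 218.9] 175 meas z 0.1047 samp [-81.5 -19.4 106. ]
[395.5 221.2] 172 meas z 0.1045 samp [-43.3 -19.3 106. ]
[430.9 233.9] 176 meas z 0.1048 samp [-119.2   20.7  106. ]
[414.5 236.1] 172 meas z 0.1044 samp [-81.   20.5 106. ]
[398.2 238.3] 170 meas z 0.1049 samp [-43.4  20.5 106. ]
[109.3 221.8] 762 meas z 0.1166 samp [-240.1    1.   106. ]
[175.  224.9] 504 meas z 0.1061 samp [-119.7   -5.6  106. ]
[195.8 225.2] 499 meas z 0.106 samp [-82.   -5.8 106. ]
[216.6 225.1] 491 meas z 0.1059 samp [-44.3  -5.3 106. ]
```

View pics/t6.png

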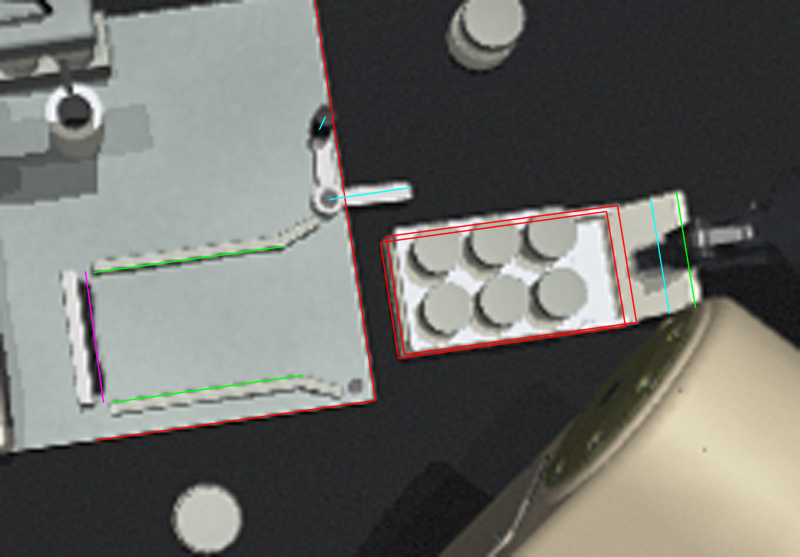

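View pics/s6.png

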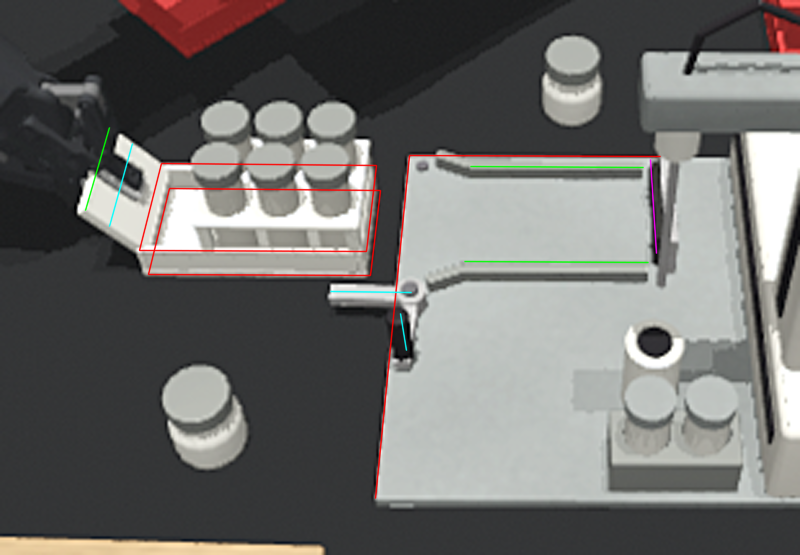

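```bash
python3 - <<'E'
from h import *
s=get_state()
G=np.linalg.inv(S0@T(-.105,.0005,0,0))@pose4(s);np.save("G.npy",G)
for k in range(1,11):
    print(delta(s,pitchM(S0@T(-.105,0,0,0),np.radians(.55*k)),G).tolist())
E
```

```text
[0.05, -0.01, 0.01, 0.55, 0.07, 0.0]
[0.05, -0.02, 0.02, 1.09, 0.14, 0.0]
[0.05, -0.04, 0.03, 1.64, 0.21, 0.0]
[0.06, -0.05, 0.04, 2.18, 0.28, -0.0]
[0.06, -0.06, 0.05, 2.73, 0.35, 0.0]
[0.06, -0.08, 0.05, 3.27, 0.42, 0.0]
[0.06, -0.09, 0.06, 3.82, 0.49, 0.0]
[0.06, -0.11, 0.07, 4.36, 0.56, 0.0]
[0.07, -0.12, 0.08, 4.91, 0.62, 0.0]
[0.07, -0.13, 0.09, 5.46, 0.69, 0.0]
```

Request:
send_rows(
  deltas=[
    [[0.05, -0.01, 0.01, 0.55, 0.07, 0], [0.05, -0.02, 0.02, 1.1, 0.14, 0], [0.05, -0.04, 0.03, 1.65, 0.2, 0], [0.05, -0.05, 0.04, 2.2, 0.28, 0], [0.05, -0.06, 0.05, 2.7, 0.35, 0], [0.05, -0.08, 0.05, 3.3, 0.4, 0], [0.05, -0.09, 0.06, 3.8, 0.5, 0], [0.06, -0.11, 0.07, 4.4, 0.55, 0], [0.06, -0.12, 0.08, 4.9, 0.6, 0], [0.06, -0.13, 0.09, 5.5, 0.7, 0], [0.06, -0.13, 0.09, 5.5, 0.7, 0]],
  ],
)

```text
clock: 9.35
tcp_pos: [0.5846, -0.2044, 0.0153]
orientation: [-0.022, -0.059, 0.936, 0.348]
wrist_force: [-2.3, 1.3, 7.2]
finger_gap: 0.0092
```

```bash
cat >> h.py <<'E'
def report(tag,crop=(90,170,310,215),pitchvis=True):
    np.set_printoptions(precision=4,suppress=True)
    s=get_state();print(s["clock"],"F",s["wrist_force"],"tau",s["ft_torque"],s["tcp_pos"],s["finger_gap"])
    M=np.linalg.inv(S0)@pose4(s)@np.linalg.inv(getG())
    print("rack in samp",M[:3,3]*1000,"pitch",np.degrees(np.arcsin(M[2,0])),"roll",np.degrees(M[2,1]),"yaw",np.degrees(M[1,0]), "rear",tr(M,[-.0825,0,0])*1000,"front",tr(M,[.0825,0,0])*1000)
    p=read_camera("scene")
    w=cloud(p); q=(w-S0[:3,3])@S0[:3,:3]
    m=(w[...,2]>.098)&(w[...,2]<.14)&(q[...,0]>-.18)&(q[...,0]<.2)&(abs(q[...,1])<.06)
    k,l,st,c=cv2.connectedComponentsWithStats(m.astype(np.uint8),connectivity=4)
    for i in range(1,k):
        if 120<st[i,4]:
            a=q[l==i];A=np.c_[a[:,:2],np.ones(len(a))];co=np.linalg.lstsq(A,a[:,2],rcond=None)[0]
            print(st[i,4],"mid",np.median(a,0)*1000)
    zoom(p,*crop,tag+".png",racklines(S0@M)+samplines(S0))
    return s,M
E
python3 - <<'E'
from h import *
report("s7",(90,170,200,150))
E
```

```text
9.35 F [-2.3039  1.2929  7.1672] tau [0.0453 0.4174 0.4089] [ 0.5846 -0.2044  0.0153] 0.009238004250445494
rack in samp [-105.4173    0.1981    8.1356] pitch 5.622741451901576 roll 0.025433465194891654 yaw -0.02055660656675026 rear [[-187.5204    0.2277    0.0524]] front [[-23.3143   0.1685  16.2188]]
611 mid [-53.3072 -10.7486 118.7931]
577 mid [-91.005  -10.1539 115.2665]
557 mid [-129.0048   -9.333   111.4979]
```

View pics/s7.png

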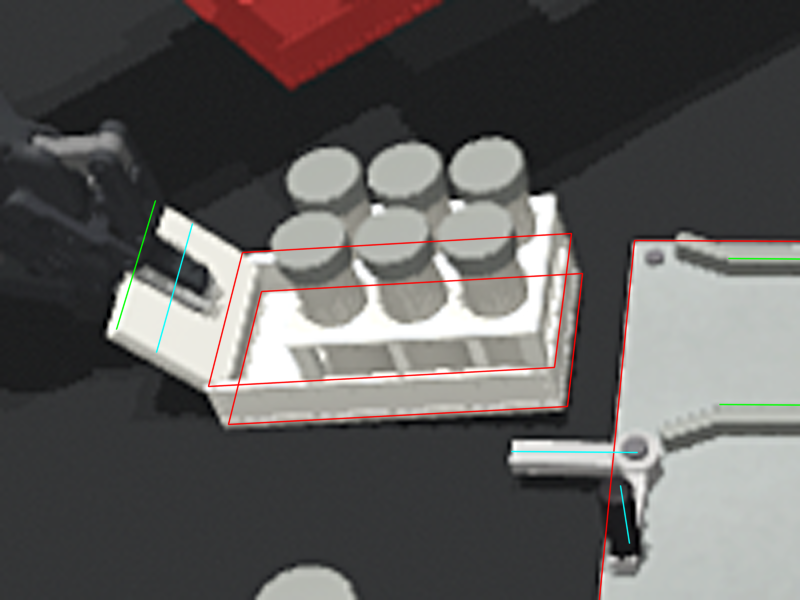

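Request:
send_rows(
  deltas=[
    [[-0.04, 0.3, 0, 0, 0, 0], [-0.08, 0.6, 0, 0, 0, 0], [-0.13, 1, 0, 0, 0, 0], [-0.17, 1.35, 0, 0, 0, 0], [-0.22, 1.7, 0, 0, 0, 0], [-0.26, 2.05, 0, 0, 0, 0], [-0.3, 2.4, 0, 0, 0, 0], [-0.35, 2.75, 0, 0, 0, 0], [-0.39, 3.1, 0, 0, 0, 0], [-0.44, 3.45, 0, 0, 0, 0], [-0.48, 3.8, 0, 0, 0, 0], [-0.51, 4, 0, 0, 0, 0]],
  ],
)

```text
clock: 10.6
tcp_pos: [0.5813, -0.1671, 0.0154]
orientation: [-0.02, -0.06, 0.937, 0.345]
wrist_force: [0.8, -7.4, 7.1]
finger_gap: 0.0095
```

```bash
python3 - <<'E'
from h import *
report("s8",(90,170,200,150))
E
```

```text
10.6 F [ 0.8124 -7.3871  7.0573] tau [-1.5054 -0.0217  0.0935] [ 0.5813 -0.1671  0.0154] 0.009506210301019667
rack in samp [-68.0483  -1.2887   7.6992] pitch 5.233388830775789 roll -0.20602024663951207 yaw -0.011914410557031723 rear [[-150.2043   -1.2715    0.1741]] front [[14.1078 -1.3058 15.2242]]
210 mid [-170.9458  -10.1207  118.5846]
585 mid [-15.7183 -12.0806 117.4418]
565 mid [-53.4079 -10.6687 114.2432]
553 mid [-90.9761 -10.7105 110.9005]
```

View pics/s8.png

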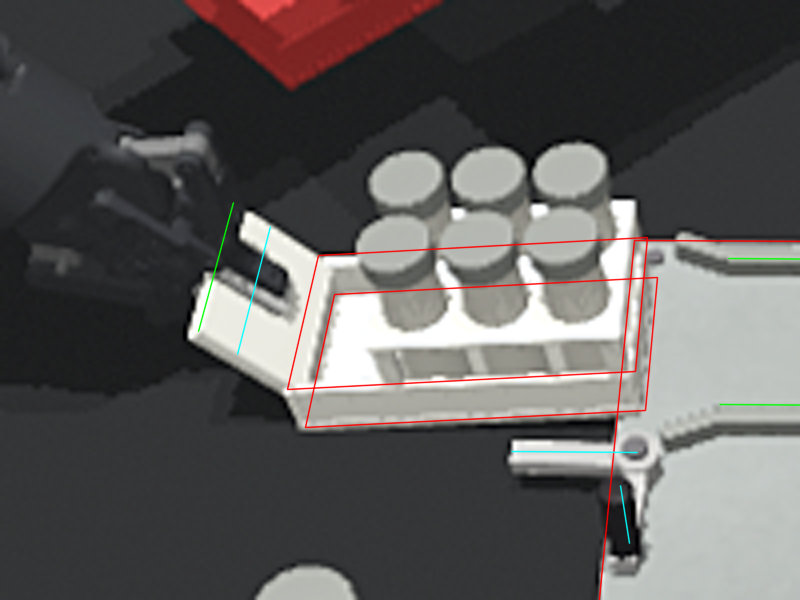

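Request:
send_rows(
  deltas=[
    [[-0.09, 0.3, 0.01, 0.3, 0, 0], [-0.15, 0.6, 0.02, 0.6, 0.1, 0], [-0.22, 1, 0.03, 0.9, 0.1, 0], [-0.28, 1.35, 0.03, 1.2, 0.1, 0], [-0.35, 1.7, 0.03, 1.3, 0.1, 0], [-0.4, 2.05, 0.03, 1.4, 0.2, 0], [-0.44, 2.4, 0.03, 1.4, 0.2, 0], [-0.49, 2.75, 0.03, 1.4, 0.2, 0], [-0.53, 3.1, 0.03, 1.4, 0.2, 0], [-0.58, 3.45, 0.03, 1.4, 0.2, 0], [-0.62, 3.8, 0.03, 1.4, 0.2, 0], [-0.67, 4.2, 0.03, 1.4, 0.2, 0]],
  ],
)

```text
clock: 11.85
tcp_pos: [0.5748, -0.1253, 0.0156]
orientation: [-0.021, -0.059, 0.932, 0.356]
wrist_force: [0.7, -7.0, 6.8]
finger_gap: 0.0098
```

```bash
python3 - <<'E'
from h import *
report("s9",(90,170,200,150))
E
```

```text
11.85 F [ 0.6628 -7.0422  6.7969] tau [-1.5023  0.0311  0.0495] [ 0.5748 -0.1253  0.0156] 0.00980022650319913
rack in samp [-25.5604  -0.1215   9.7574] pitch 6.652216028470863 roll -0.19671240817401375 yaw -0.02589487707010967 rear [[-107.505    -0.0842    0.2004]] front [[56.3841 -0.1588 19.3144]]
612 mid [ 24.2549 -12.7428 120.5262]
581 mid [-155.9795   -9.8125  118.5729]
584 mid [-13.181  -11.0967 116.5483]
556 mid [-51.5394  -9.7937 112.1453]
```

View pics/s9.png

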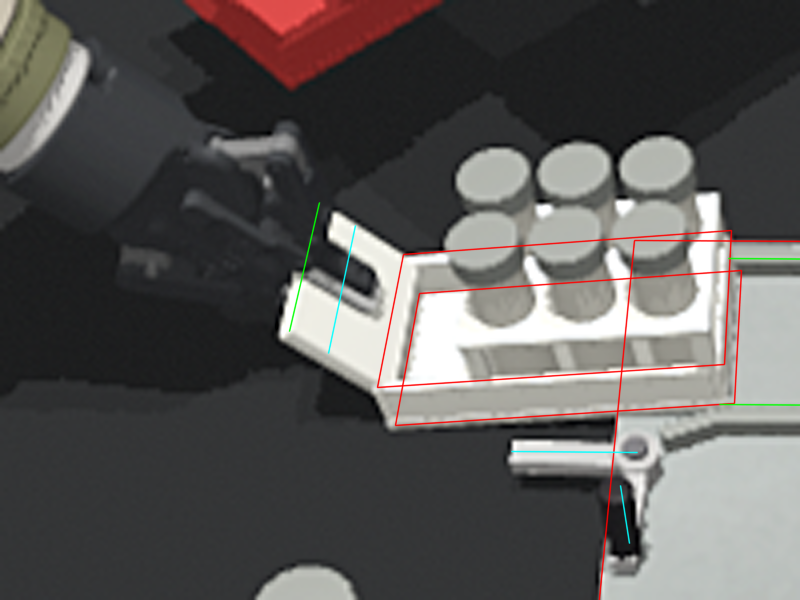

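```bash
cat >> h.py <<'E'
def topcaps(name=None):
    p=read_camera("top")
    w=cloud(p); q=(w-S0[:3,3])@S0[:3,:3]
    m=(w[...,2]>.098)&(w[...,2]<.14)&(q[...,0]>-.18)&(q[...,0]<.2)&(abs(q[...,1])<.06)
    k,l,st,c=cv2.connectedComponentsWithStats(m.astype(np.uint8),connectivity=4)
    for i in range(1,k):
        if 120<st[i,4]<300: print("top",st[i,4],np.round((((onz(p,c[i],float(np.median(w[l==i][:,2])))-S0[:3,3])@S0[:3,:3])[0]*1000),1))
    if name: zoom(p,270,150,230,160,name,samplines(S0))
E
python3 - <<'E'
from h import *
topcaps("t9.png")
E
```

```text
top 183 [ 25.4  20.5 120. ]
```

View pics/t9.png

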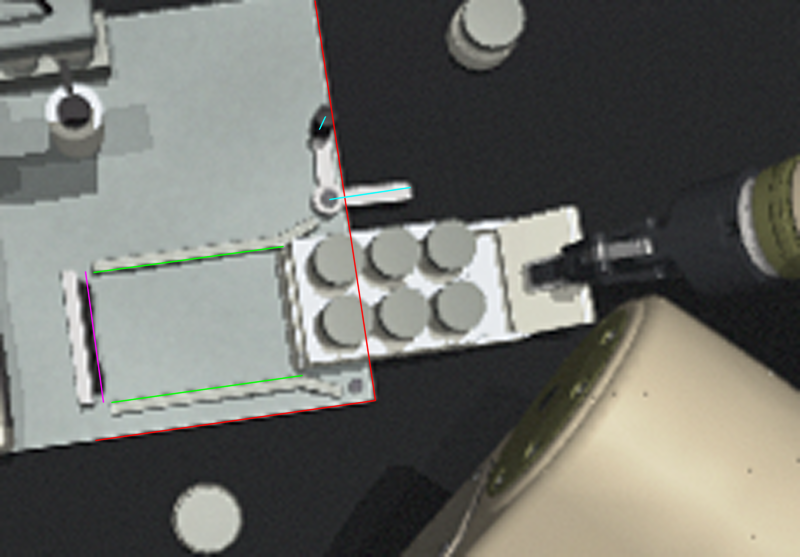

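```bash
cat >> h.py <<'E'
def topcaps(name=None):
    p=read_camera("top")
    w=cloud(p); q=(w-S0[:3,3])@S0[:3,:3]
    m=(w[...,2]>.098)&(w[...,2]<.14)&(q[...,0]>-.18)&(q[...,0]<.2)&(abs(q[...,1])<.06)
    m=cv2.morphologyEx(m.astype(np.uint8),cv2.MORPH_CLOSE,np.ones((3,3),np.uint8))
    m=cv2.erode(m,cv2.getStructuringElement(cv2.MORPH_ELLIPSE,(7,7)))
    k,l,st,c=cv2.connectedComponentsWithStats(m,connectivity=4)
    C=[]
    for i in range(1,k):
        if 30<st[i,4]<150: 
            X=((onz(p,c[i],float(np.median(w[l==i][:,2])))-S0[:3,3])@S0[:3,:3])[0]*1000
            C.append(X);print("top",st[i,4],np.round(X,1))
    C=np.array(C)
    if len(C)==6:
        C=C[np.argsort(C[:,0])]
        a=C[4:].mean(0)-C[:2].mean(0);print("yaw",np.degrees(np.arctan2(a[1],a[0])),"pitch",np.degrees(np.arctan2(a[2],a[0])),"mean",C.mean(0))
    if name: zoom(p,270,150,230,160,name,samplines(S0))
E
python3 - <<'E'
from h import *
topcaps()
E
```

```bash
python3 - <<'E'
from h import *
p=read_camera("top");w=cloud(p);q=(w-S0[:3,3])@S0[:3,:3]
m=(w[...,2]>.098)&(w[...,2]<.14)&(q[...,0]>-.18)&(q[...,0]<.2)&(abs(q[...,1])<.06)
print(m.sum())
m=cv2.morphologyEx(m.astype(np.uint8),cv2.MORPH_CLOSE,np.ones((3,3),np.uint8))
k,l,st,c=cv2.connectedComponentsWithStats(cv2.erode(m,np.ones((5,5),np.uint8)),connectivity=4);print(st,c)
sub=w[205:260,345:415,2]
print(np.round(sub[::6,::5]*1000))
E
```

```text
1339
[[     0      0    640    480 306614]
 [   362    216     43     14    279]
 [   434    222      4      7     19]
 [   448    227      9      2     11]
 [   364    233     44     15    277]] [[319.3710235  239.51662351]
 [383.01792115 222.35125448]
 [435.21052632 225.15789474]
 [451.36363636 227.81818182]
 [385.11552347 239.81949458]]
[[  9.   6.   9.  32.  32.  22.  27.  26.  21.  -2.  -2.  -3.  -2.   1.]
 [ 10.  11.   8.   8.  26.  -0.  -2.  -5.  -4.  -3.  -3.  -4.  -3.  -2.]
 [  8.  10.  20.   6. 119.  71.  69. 120. 115.  68. 112. 109. 111.   6.]
 [ 10.  29.  77. 124. 127. 121. 107. 116. 117. 118. 113. 114. 112.   5.]
 [  4.  25.  76.  96. 122. 122.  72. 114. 115.  67.  67.  62.  11.   4.]
 [  6.  11.  22.  79.  75. 122.  73. 111. 120. 116. 111. 115. 113.   6.]
 [ 14.  13.  46.  73. 122. 120. 121. 122. 117. 111. 104. 115. 107.   9.]
 [  9.   5.  44.  77. 121. 120.  75.  76. 107.  65.  66.  66.  64.  32.]
 [  5.   9.  41.  78.  75.  45.  26.   1.   1.  -3.  -4.   0.  -7.  -7.]
 [  7.  28.  24.  23.   7.   5.  11.   0.  -7.   1.   3.  -0.  -4.  -0.]]
```

```bash
cat >> h.py <<'E'
def toprow(name=None):
    p=read_camera("top");w=cloud(p);q=(w-S0[:3,3])@S0[:3,:3]
    m=(w[...,2]>.098)&(w[...,2]<.14)&(q[...,0]>-.18)&(q[...,0]<.2)&(abs(q[...,1])<.045)
    m=cv2.morphologyEx(m.astype(np.uint8),cv2.MORPH_OPEN,np.ones((3,3),np.uint8))
    k,l,st,c=cv2.connectedComponentsWithStats(m,connectivity=4)
    m=np.isin(l,[i for i in range(1,k) if st[i,4]>120])
    a=q[m]*1000
    r=[]
    for s in(1,-1):
        b=a[(a[:,1]*s>0)];
        for _ in range(2):
            f1=np.polyfit(b[:,0],b[:,1],1)
        fz=np.polyfit(b[:,0],b[:,2],1)
        print("row",s,len(b),"yaw",np.degrees(np.arctan(f1[0])),"y@xmid",np.median(b,0),"pitch",np.degrees(np.arctan(fz[0])),"x range",np.percentile(b[:,0],[1,99]))
    if name: zoom(p,270,150,230,160,name,samplines(S0))
E
python3 - <<'E'
from h import *
toprow()
E
```

```text
row 1 555 yaw 0.2167663724169146 y@xmid [-12.62881657  20.59250147 115.52361797] pitch 6.373051461501836 x range [-65.91310373  40.03280177]
row -1 552 yaw 0.0042320576293491865 y@xmid [-12.46385235 -19.39024292 115.69784594] pitch 6.121890862805693 x range [-65.84387395  40.15827477]
```

```bash
python3 - <<'E'
from h import *
s=get_state()
Mc=pitchM(S0@T(-.107+.0825,.0006,0,0),np.radians(6.3))
G=np.linalg.inv(Mc)@pose4(s);np.save("G.npy",G)
for k in range(1,13):
    t=k/12
    print(delta(s,pitchM(S0@T(-.0245,.0006-.0006*t,.0100*t,0),np.radians(6.3*(1-t))),G).tolist())
E
```

```text
[0.0, 0.01, 0.08, -0.52, -0.07, 0.0]
[0.01, 0.03, 0.15, -1.04, -0.13, -0.0]
[0.01, 0.04, 0.23, -1.56, -0.2, -0.0]
[0.01, 0.06, 0.3, -2.08, -0.27, -0.0]
[0.02, 0.07, 0.38, -2.6, -0.33, -0.0]
[0.02, 0.09, 0.45, -3.12, -0.4, -0.0]
[0.02, 0.1, 0.53, -3.65, -0.46, 0.0]
[0.03, 0.12, 0.6, -4.17, -0.53, -0.0]
[0.03, 0.13, 0.68, -4.69, -0.6, 0.0]
[0.03, 0.14, 0.75, -5.21, -0.66, -0.0]
[0.04, 0.16, 0.82, -5.73, -0.73, 0.0]
[0.04, 0.17, 0.9, -6.25, -0.8, 0.0]
```

Request:
send_rows(
  deltas=[
    [[0, 0.01, 0.08, -0.5, 0, 0], [0.01, 0.03, 0.16, -1, -0.1, 0], [0.01, 0.04, 0.24, -1.5, -0.2, 0], [0.01, 0.06, 0.32, -2.1, -0.3, 0], [0.02, 0.07, 0.4, -2.6, -0.3, 0], [0.02, 0.09, 0.48, -3.1, -0.4, 0], [0.02, 0.1, 0.55, -3.6, -0.5, 0], [0.03, 0.12, 0.63, -4.2, -0.5, 0], [0.03, 0.13, 0.7, -4.7, -0.6, 0], [0.03, 0.14, 0.77, -5.2, -0.7, 0], [0.04, 0.16, 0.85, -5.7, -0.7, 0], [0.04, 0.17, 0.93, -6.2, -0.8, 0]],
  ],
)

```text
clock: 13.3
tcp_pos: [0.5732, -0.1212, 0.0246]
orientation: [-0.019, -0.06, 0.95, 0.306]
wrist_force: [-0.2, -0.8, -7.2]
finger_gap: 0.009
```

```bash
python3 - <<'E'
from h import *
report("s10",(130,170,200,150));toprow()
E
```

```text
13.3 F [-0.2122 -0.7645 -7.2017] tau [-2.0725 -0.2415  0.0245] [ 0.5732 -0.1212  0.0246] 0.008962767889906399
rack in samp [-22.73     1.6801  10.2331] pitch 0.1615007389678611 roll 0.1923673580433725 yaw 0.025238893965105404 rear [[-105.2297    1.6438   10.0006]] front [[59.7697  1.7165 10.4657]]
575 mid [-37.7259  -8.8664 115.8973]
566 mid [ -0.3308 -10.2527 116.1466]
642 mid [-143.2723  -10.168   118.6172]
560 mid [ 37.4416  -9.0483 116.4062]
row 1 534 yaw -0.28434308760292576 y@xmid [  0.9112  21.3925 115.4933] pitch 0.43571149746104726 x range [-51.7516  53.0058]
row -1 535 yaw 0.2700922972700583 y@xmid [ -0.1931 -18.6434 115.6506] pitch 0.32579197862837045 x range [-53.1141  52.5398]
```

View pics/s10.png

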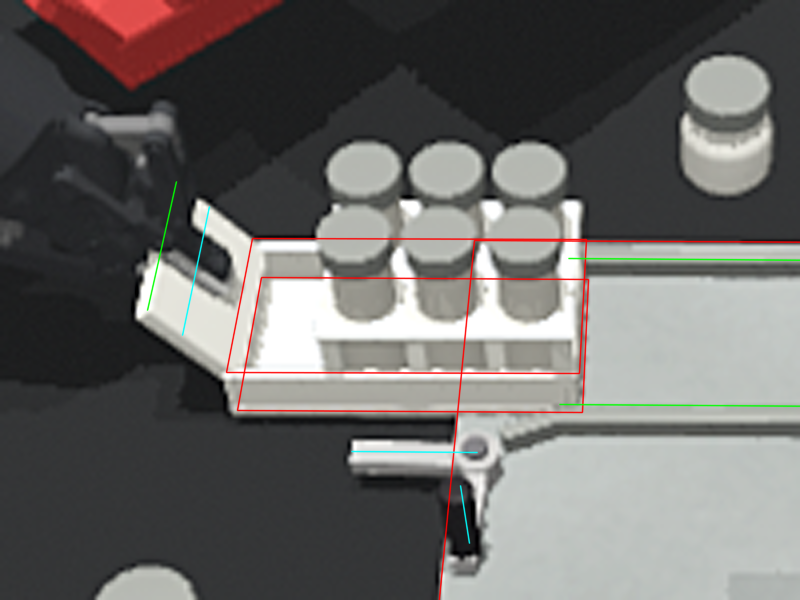

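Request:
send_rows(
  deltas=[
    [[0.05, 0, -0.03, -0.1, 0, 0], [0.07, 0.2, -0.06, -0.2, 0, 0], [0.05, 0.5, -0.06, -0.3, 0, 0], [0, 0.9, -0.06, -0.3, 0, 0], [-0.04, 1.25, -0.06, -0.3, 0, 0], [-0.1, 1.65, -0.06, -0.3, 0, 0], [-0.15, 2.05, -0.06, -0.3, 0, 0], [-0.2, 2.45, -0.06, -0.3, 0, 0], [-0.25, 2.85, -0.06, -0.3, 0, 0], [-0.31, 3.25, -0.06, -0.3, 0, 0], [-0.36, 3.65, -0.06, -0.3, 0, 0], [-0.4, 4, -0.06, -0.3, 0, 0]],
  ],
)

```text
clock: 14.6
tcp_pos: [0.5693, -0.081, 0.0242]
orientation: [-0.019, -0.06, 0.951, 0.304]
wrist_force: [0.9, -3.6, 0.7]
finger_gap: 0.0091
```

```bash
python3 - <<'E'
from h import *
report("s11",(130,170,200,150));toprow()
E
```

```text
14.6 F [ 0.8638 -3.5662  0.6708] tau [-1.4229 -0.2349 -0.0111] [ 0.5693 -0.081   0.0242] 0.009128857430580043
rack in samp [17.5695  0.4257  9.5052] pitch -0.10898038201036472 roll 0.20167187114497637 yaw 0.020987054838316133 rear [[-64.9304   0.3955   9.6621]] front [[100.0693   0.4559   9.3483]]
791 mid [-111.5568  -11.4337  119.3253]
561 mid [  2.3763 -10.5864 115.5969]
571 mid [ 40.0412 -10.7689 115.8631]
563 mid [ 77.6898 -10.9186 115.9894]
row 1 533 yaw -0.24896027190217931 y@xmid [ 40.6535  19.893  114.9659] pitch 0.5618885516628518 x range [-11.0585  92.8809]
row -1 534 yaw 0.15251059827910074 y@xmid [ 40.7726 -19.8958 114.9967] pitch 0.3587052040297269 x range [-11.4451  93.5103]
```

View pics/s11.png

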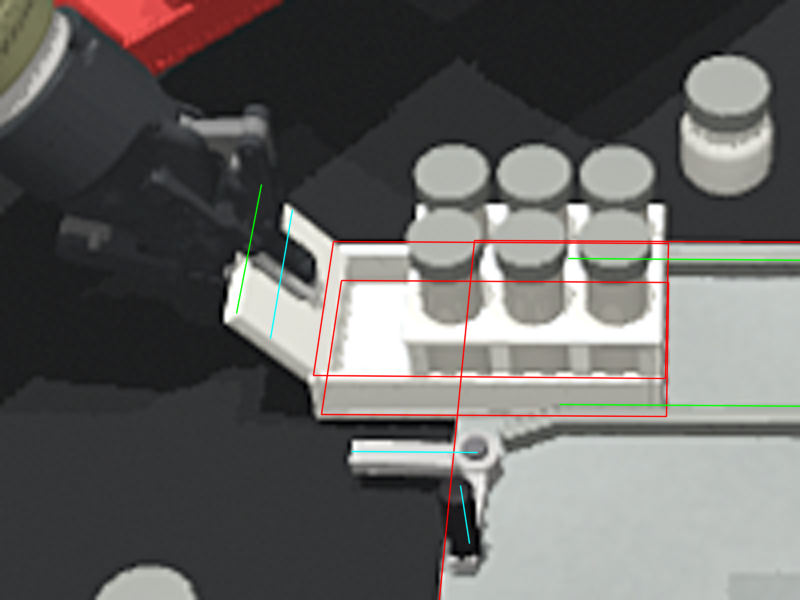

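Request:
send_rows(
  deltas=[
    [[-0.05, 0.4, 0, 0, 0, 0], [-0.11, 0.85, 0, 0, 0, 0], [-0.17, 1.35, 0, 0, 0, 0], [-0.23, 1.85, 0, 0, 0, 0], [-0.3, 2.35, 0, 0, 0, 0], [-0.36, 2.85, 0, 0, 0, 0], [-0.43, 3.35, 0, 0, 0, 0], [-0.49, 3.85, 0, 0, 0, 0], [-0.55, 4.35, 0, 0, 0, 0], [-0.61, 4.8, 0, 0, 0, 0], [-0.66, 5.2, 0, 0, 0, 0], [-0.7, 5.5, 0, 0, 0, 0]],
  ],
)

```text
clock: 15.9
tcp_pos: [0.5626, -0.0262, 0.0245]
orientation: [-0.019, -0.06, 0.951, 0.304]
wrist_force: [0.9, -5.9, 4.3]
finger_gap: 0.009
```

```bash
python3 - <<'E'
from h import *
report("s12",(170,170,200,150));toprow("t12.png")
E
```

```text
15.9 F [ 0.8759 -5.8632  4.2511] tau [-1.6243 -0.202  -0.0487] [ 0.5626 -0.0262  0.0245] 0.009043800296204677
rack in samp [72.778   0.2461  9.6852] pitch -0.16575613188938554 roll 0.17210721371632146 yaw 0.03682333281058621 rear [[-9.7216  0.1931  9.9239]] front [[155.2777   0.2991   9.4465]]
566 mid [ 57.3337 -10.9966 115.8211]
773 mid [-57.9758 -11.7417 119.1506]
567 mid [ 95.0991 -10.9702 115.833 ]
559 mid [132.8775 -10.8386 115.7507]
row 1 535 yaw -0.1400946720627377 y@xmid [ 96.5103  19.814  115.089 ] pitch -0.0012368414170228015 x range [ 44.0013 148.8569]
row -1 533 yaw 0.03202485983391587 y@xmid [ 96.3285 -20.1605 114.99  ] pitch 0.31309318159522437 x range [ 43.5934 148.2149]
```

View pics/s12.png

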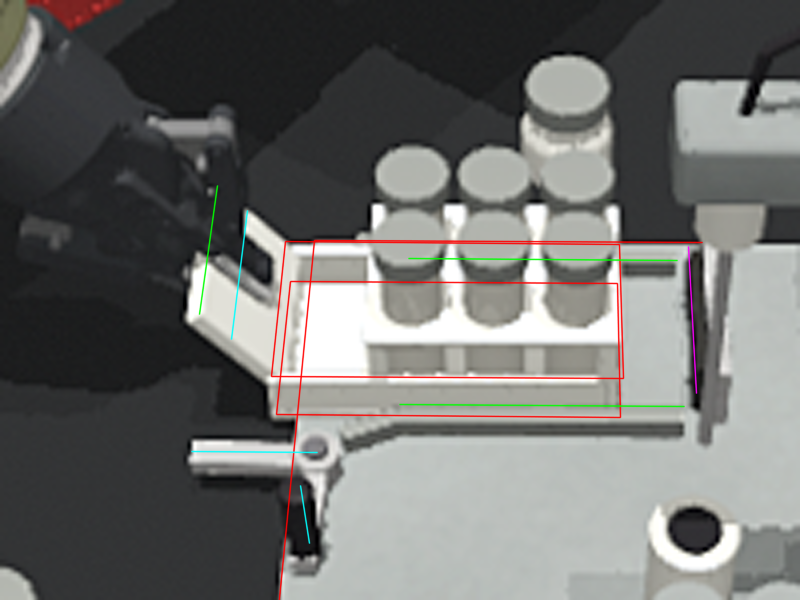

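Request:
send_rows(
  deltas=[
    [[-0.05, 0.4, 0, 0, 0, 0], [-0.1, 0.8, 0, 0, 0, 0], [-0.15, 1.2, 0, 0, 0, 0], [-0.2, 1.6, 0, 0, 0, 0], [-0.25, 2, 0, 0, 0, 0], [-0.29, 2.3, 0, 0, 0, 0], [-0.33, 2.6, 0, 0, 0, 0], [-0.36, 2.8, 0, 0, 0, 0], [-0.37, 2.9, 0, 0, 0, 0], [-0.38, 3, 0, 0, 0, 0]],
  ],
)

```text
clock: 17.0
tcp_pos: [0.5589, 0.0032, 0.0245]
orientation: [-0.019, -0.06, 0.951, 0.304]
wrist_force: [0.9, -6.4, 5.3]
finger_gap: 0.009
```

```bash
python3 - <<'E'
from h import *
report("s13",(170,170,200,150));toprow("t13.png")
E
```

```text
17.0 F [ 0.8557 -6.4174  5.2524] tau [-1.5615 -0.1681  0.0865] [0.5589 0.0032 0.0245] 0.00904999296688611
rack in samp [102.432    0.1165   9.6956] pitch -0.16901988628730746 roll 0.1664447626832322 yaw 0.011427662517527425 rear [[19.9324  0.1001  9.939 ]] front [[184.9316   0.133    9.4522]]
562 mid [ 86.6311 -11.4237 115.8282]
560 mid [124.001  -10.9846 115.6739]
555 mid [161.5744 -12.445  115.7501]
755 mid [-28.3202 -11.5833 118.9433]
row 1 532 yaw -0.1380597391527171 y@xmid [125.4079  19.6943 114.8738] pitch 0.20140462934620634 x range [ 73.6685 178.2078]
row -1 527 yaw 0.1913455230587212 y@xmid [125.7959 -20.1335 114.9951] pitch -0.03043385176034595 x range [ 72.7467 177.4537]
```

View pics/s13.png

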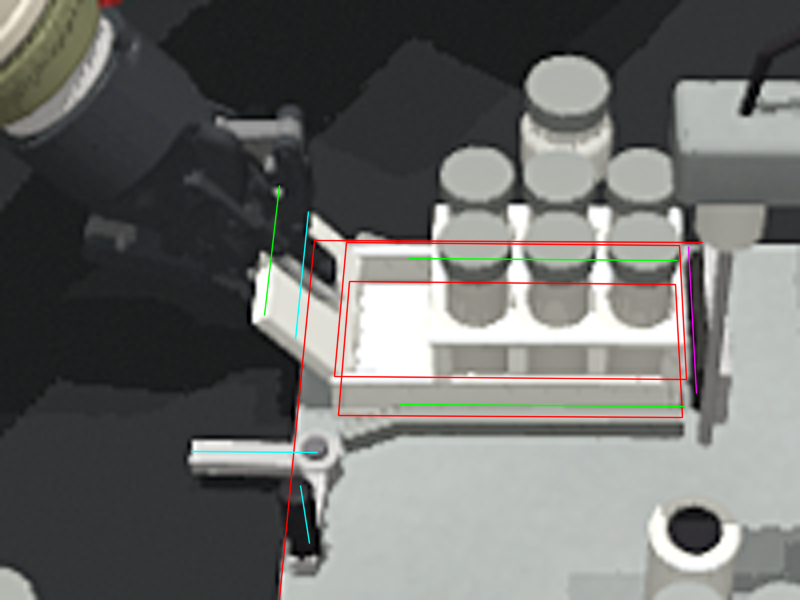

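Request:
send_rows(
  deltas=[
    [[-0.01, 0.08, 0, 0, 0, 0], [-0.02, 0.16, 0, 0, 0, 0], [-0.03, 0.24, 0, 0, 0, 0], [-0.04, 0.32, 0, 0, 0, 0], [-0.05, 0.4, 0, 0, 0, 0], [-0.05, 0.45, 0, 0, 0, 0]],
  ],
)

```text
clock: 17.7
tcp_pos: [0.5584, 0.0077, 0.0245]
orientation: [-0.019, -0.06, 0.951, 0.304]
wrist_force: [0.9, -7.0, 6.7]
finger_gap: 0.0092
```

Request:
send_rows(
  deltas=[
    [[-0.01, 0.04, 0, 0, 0, 0], [-0.01, 0.08, 0, 0, 0, 0], [-0.02, 0.12, 0, 0, 0, 0]],
  ],
)

```text
clock: 18.0
tcp_pos: [0.5583, 0.0088, 0.0245]
orientation: [-0.019, -0.06, 0.951, 0.304]
wrist_force: [1.0, -6.5, 5.5]
finger_gap: 0.0093
```

Still sliding friction only; keep creeping.

Request:
send_rows(
  deltas=[
    [[-0.01, 0.05, 0, 0, 0, 0], [-0.01, 0.1, 0, 0, 0, 0], [-0.02, 0.15, 0, 0, 0, 0]],
  ],
)

```text
clock: 18.3
tcp_pos: [0.5582, 0.0097, 0.0244]
orientation: [-0.019, -0.06, 0.951, 0.303]
wrist_force: [-0.7, -11.4, 7.7]
finger_gap: 0.0091
```

```bash
python3 - <<'E'
from h import *
report("s14",(250,170,120,90));toprow("t14.png")
E
```

```text
18.3 F [ -0.6847 -11.374    7.7333] tau [-1.9501  0.001   0.1398] [0.5582 0.0097 0.0244] 0.009146495835186726
rack in samp [108.9075   0.0211   9.5721] pitch -0.24340117838002295 roll 0.16145289723747278 yaw 0.0034348594711543817 rear [[26.4083  0.0161  9.9225]] front [[191.4068   0.026    9.2216]]
757 mid [-23.7381 -11.7819 118.9701]
565 mid [ 92.9924 -11.2086 115.7336]
563 mid [131.0843 -11.674  115.5868]
510 mid [167.1071 -15.011  115.6763]
row 1 513 yaw -0.08091933242634794 y@xmid [130.9745  19.3415 114.9069] pitch 0.04491280156576659 x range [ 80.1633 183.3714]
row -1 523 yaw 0.1341443057334586 y@xmid [132.4061 -19.9563 115.1866] pitch -0.07353874354035642 x range [ 79.4804 184.2493]
```

View pics/s14.png

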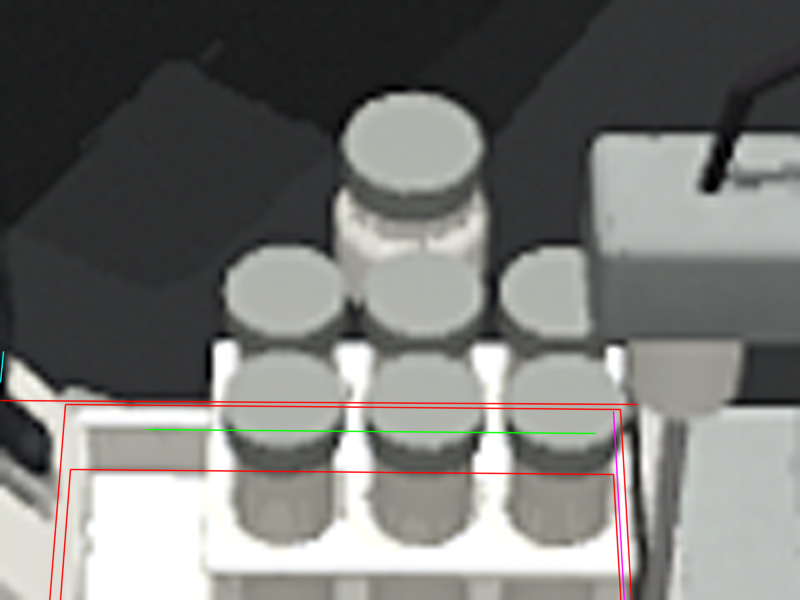

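Request:
send_rows(
  deltas=[
    [[0, 0.04, 0, 0, 0, 0], [-0.01, 0.08, 0, 0, 0, 0], [-0.01, 0.08, 0, 0, 0, 0]],
  ],
)

```text
clock: 18.7
tcp_pos: [0.5582, 0.0096, 0.0244]
orientation: [-0.019, -0.06, 0.951, 0.302]
wrist_force: [-0.4, -11.5, 7.3]
finger_gap: 0.0094
```

Request:
send_rows(
  deltas=[
    [[0, 0.04, 0, 0, 0, 0], [-0.01, 0.08, 0, 0, 0, 0], [-0.01, 0.08, 0, 0, 0, 0]],
  ],
)

```text
clock: 19.0
tcp_pos: [0.5584, 0.0096, 0.0243]
orientation: [-0.019, -0.06, 0.951, 0.302]
wrist_force: [-0.2, -14.6, 7.1]
finger_gap: 0.0093
```

Request:
send_rows(
  deltas=[
    [[0, 0, 0, 0, 0, 0], [0, 0, 0, 0, 0, 0], [0, 0, 0, 0, 0, 0], [0, 0, 0, 0, 0, 0], [0, 0, 0, 0, 0, 0], [0, 0, 0, 0, 0, 0]],
  ],
  jaw=0,
)

```text
clock: 19.6
tcp_pos: [0.5571, 0.013, 0.0238]
orientation: [-0.02, -0.06, 0.95, 0.304]
wrist_force: [-0.2, -0.1, -0.1]
finger_gap: 0.043
```

```bash
python3 - <<'E'
from h import *
s,M=report("s15",(170,170,200,150));toprow("t15.png")
z=RT(s["orientation"]).as_matrix()[:,2];print("back 9cm",-9*z)
p=read_camera("wrist");save(p,"w15.png")
E
```

```text
19.6 F [-0.2127 -0.0607 -0.1226] tau [-0.5126 -0.0622  0.046 ] [0.5571 0.013  0.0238] 0.042993921541745084
rack in samp [112.3492   0.7361   9.1411] pitch -0.07118807665908543 roll 0.2483521377962251 yaw 0.048371450982663114 rear [[29.8493  0.6665  9.2436]] front [[194.8491   0.8058   9.0386]]
859 mid [-14.6453 -10.5993 121.4453]
566 mid [ 93.3267 -11.0315 115.7543]
565 mid [131.0715 -11.4678 115.7258]
508 mid [167.06   -14.9166 115.6029]
row 1 519 yaw 0.19008856107714542 y@xmid [131.1511  19.5222 114.8714] pitch 0.22327738701870303 x range [ 80.2986 183.3912]
row -1 526 yaw -0.17672584467334196 y@xmid [131.5818 -20.3991 114.9989] pitch 0.1994820494421149 x range [ 79.1601 184.1799]
back 9cm [ 0.6701 -5.185   7.3258]
```

View pics/s15.png

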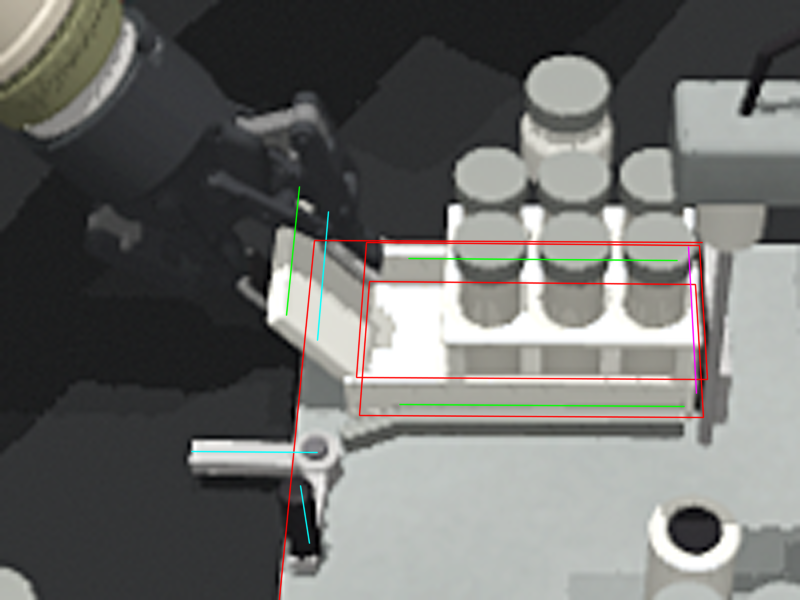

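View pics/w15.png

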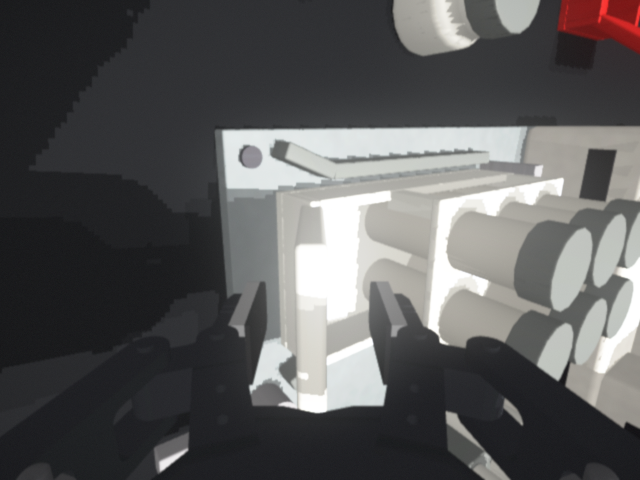

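```bash
python3 - <<'E'
from h import *
from fit import ik
np.set_printoptions(precision=4,suppress=True)
for n in("top","scene"):
    p=read_camera(n);w=cloud(p);q=((w-S0[:3,3])@S0[:3,:3])*1000
    m=(abs(q[...,0]-10)<20)&(abs(q[...,1]+125)<20)&(q[...,2]>60)&(q[...,2]<78)
    uv=np.argwhere(m)[:,::-1].mean(0)
    print(n,m.sum(),np.median(q[m],0),((onz(p,uv,.07)-S0[:3,3])@S0[:3,:3])*1000)
s=get_state()
Tm=pose4(s);z=Tm[:3,2]
R=RT(s["orientation"])
print("retract",ik(Tm[:3,3]-.09*z,R,s["joint_pos"]))
# vertical with jaw heading 52.25
h=np.radians(97.25-45);y=np.array([np.cos(h),np.sin(h),0]);zz=np.array([0,0,-1.]);x=np.cross(y,zz)
Rv=Ro.from_matrix(np.c_[x,y,zz]);np.save("Rv.npy",Rv.as_matrix())
for k in[(9.5,-125),(-37,-75)]:
    for hh in(.16,.006):
        P=tr(S0,np.array([k[0],k[1],0])/1000)[0];P[2]=hh
        print(P,ik(P,Rv,[-.1,.6,0,1,0,-.7]))
E
```

```text
top 38 [  12.1445 -123.877    68.267 ] [[  12.5342 -123.2951   70.    ]]
scene 81 [  11.463  -129.0719   69.1092] [[  11.4545 -129.6164   70.    ]]
retract (array([-0.5013,  0.6165,  0.0896,  1.441 ,  0.4887, -0.728 ]), np.float64(1.0000423802692084e-13))
[ 0.6842 -0.0015  0.16  ] (array([-0.1194,  0.5443,  0.3058,  1.3324,  0.    ,  0.5395]), np.float64(6.435720553475608e-14))
[ 0.6842 -0.0015  0.006 ] (array([-0.1194,  0.627 ,  0.0602,  1.0039,  0.    ,  0.5395]), np.float64(6.081940553719471e-14))
[ 0.6405 -0.0539  0.16  ] (array([-0.2088,  0.4585,  0.1679,  1.2802,  0.    ,  0.4501]), np.float64(1.2051319396230691e-13))
[ 0.6405 -0.0539  0.006 ] (array([-0.2088,  0.5542, -0.0694,  0.9471, -0.    ,  0.4501]), np.float64(9.253828598588164e-14))
```

Request:
send_rows(
  deltas=[
    [[0.07, -0.5, 0.73, 0, 0, 0], [0.15, -1.15, 1.6, 0, 0, 0], [0.24, -1.85, 2.6, 0, 0, 0], [0.34, -2.6, 3.7, 0, 0, 0], [0.43, -3.35, 4.75, 0, 0, 0], [0.52, -4.05, 5.7, 0, 0, 0], [0.6, -4.65, 6.55, 0, 0, 0], [0.67, -5.2, 7.35, 0, 0, 0], [0.67, -5.2, 8.5, 0, 0, 0], [0.67, -5.2, 10, 0, 0, 0], [0.67, -5.2, 12, 0, 0, 0], [0.67, -5.2, 14, 0, 0, 0]],
  ],
)

```text
clock: 21.05
tcp_pos: [0.5637, -0.039, 0.165]
orientation: [-0.02, -0.06, 0.95, 0.304]
wrist_force: [0.3, 0.1, -0.5]
finger_gap: 0.043
```

```bash
python3 - <<'E'
from h import *
from fit import ik
np.set_printoptions(precision=4,suppress=True)
s=get_state();print(s["clock"],s["tcp_pos"],s["joint_pos"])
Rv=Ro.from_matrix(np.load("Rv.npy"))
P=tr(S0,[.0115,-.125,0])[0];P[2]=.13
rows(s,P,Rv,[1/12*k for k in range(1,13)])
print(ik(P,Rv,s["joint_pos"]))
for t in np.linspace(0,1,5):
    R0_=RT(s["orientation"]); w=(Rv*R0_.inv()).as_rotvec()
    print(ik(s["tcp_pos"]+(P-s["tcp_pos"])*t,Ro.from_rotvec(w*t)*R0_,s["joint_pos"]))
toprow()
E
```

```text
21.05 [ 0.5637 -0.039   0.165 ] [-0.5013  0.5737  0.1877  1.5829  0.4888 -0.7282]
[1.0, 0.33, -0.29, -2.93, 0.79, -3.63]
[2.0, 0.66, -0.58, -5.86, 1.58, -7.25]
[3.01, 0.99, -0.87, -8.79, 2.38, -10.88]
[4.01, 1.32, -1.17, -11.72, 3.17, -14.5]
[5.01, 1.65, -1.46, -14.65, 3.96, -18.13]
[6.01, 1.98, -1.75, -17.58, 4.75, -21.76]
[7.02, 2.31, -2.04, -20.52, 5.54, -25.38]
[8.02, 2.63, -2.33, -23.45, 6.34, -29.01]
[9.02, 2.96, -2.62, -26.38, 7.13, -32.63]
[10.02, 3.29, -2.92, -29.31, 7.92, -36.26]
[11.02, 3.62, -3.21, -32.24, 8.71, -39.89]
[12.03, 3.95, -3.5, -35.17, 9.5, -43.51]
(array([-0.1165,  0.5524,  0.246 ,  1.2644, -0.    ,  0.5423]), np.float64(1.1779246398412714e-13))
(array([-0.5013,  0.5738,  0.1878,  1.5829,  0.4888, -0.7282]), np.float64(1.6489032545554294e-13))
(array([-0.4214,  0.4984,  0.1245,  1.4135,  0.4208, -0.3894]), np.float64(1.2583355470278912e-13))
(array([-0.3241,  0.4637,  0.1033,  1.2917,  0.3057, -0.0607]), np.float64(1.1330736444910286e-13))
(array([-0.2186,  0.4803,  0.1397,  1.2381,  0.1585,  0.2493]), np.float64(1.4073628784776815e-13))
(array([-0.1165,  0.5524,  0.246 ,  1.2644,  0.    ,  0.5423]), np.float64(1.1939540995085332e-13))
row 1 523 yaw 0.10055138041291894 y@xmid [131.5416  19.3497 114.9094] pitch 0.3210019664649748 x range [ 80.059  183.4019]
row -1 519 yaw -0.17084257167725014 y@xmid [132.2682 -20.3162 114.7823] pitch 0.41873628855646633 x range [ 79.2648 184.2331]
```

Request:
send_rows(
  deltas=[
    [[1, 0.3, 0, -2.9, 0.8, -3.6], [2, 0.7, 0, -5.9, 1.6, -7.2], [3, 1, 0, -8.8, 2.4, -10.9], [4, 1.3, 0, -11.7, 3.2, -14.5], [5, 1.6, 0, -14.7, 4, -18.1], [6, 2, -0.5, -17.6, 4.8, -21.8], [7, 2.3, -1, -20.5, 5.5, -25.4], [8, 2.6, -1.5, -23.4, 6.3, -29], [9, 3, -2, -26.4, 7.1, -32.6], [10, 3.3, -2.5, -29.3, 7.9, -36.3], [11, 3.6, -3, -32.2, 8.7, -39.9], [12, 3.95, -3.5, -35.2, 9.5, -43.5]],
  ],
)

```text
clock: 22.3
tcp_pos: [0.684, 0.0006, 0.1292]
orientation: [0.0, 0.324, 0.946, -0.002]
wrist_force: [0.6, -0.5, 0.2]
finger_gap: 0.0426
```

```bash
cat > knob.py <<'E'
from h import *
np.set_printoptions(precision=4,suppress=True)
def knob(tag):
    s=get_state();print(s["clock"],s["tcp_pos"],s["wrist_force"],"tcp samp",((s["tcp_pos"]-S0[:3,3])@S0[:3,:3])*1000)
    p=read_camera("wrist");H=np.array(p["hand_eye"]);F=f(p);z=p["z_map"].astype(float)
    v,u=np.mgrid[0:480,0:640];q=np.stack([(u-p["cx"])/F*z,(v-p["cy"])/F*z,z],-1)@H[:3,:3].T+H[:3,3]
    W=q@RT(s["orientation"]).as_matrix().T+s["tcp_pos"];Q=(W-S0[:3,3])@S0[:3,:3]*1000
    m=(z>0)&(abs(Q[...,2]-69)<5)&(abs(Q[...,0]+15)<60)&(abs(Q[...,1]+100)<50)
    k,l,st,c=cv2.connectedComponentsWithStats(m.astype(np.uint8))
    for i in range(1,k):
        if st[i,4]>60: print("knob?",st[i],np.median(Q[l==i],0),"mean",Q[l==i].mean(0))
    save(p,tag+".png")
E
python3 - <<'E'
from knob import *
knob("w16")
s=get_state()
Rv=Ro.from_matrix(np.load("Rv.npy"));P=tr(S0,[.0115,-.125,0])[0];P[2]=.006
rows(s,P,Rv,[1])
E
```

```text
22.3 [0.684  0.0006 0.1292] [ 0.5782 -0.456   0.2435] tcp samp [  11.5721 -125.0503  129.1558]
knob? [308 224  23  24 450] [  12.533  -126.2461   70.1555] mean [  12.5112 -126.269    69.8651]
[-0.12, -0.25, -12.17, 0.22, -0.06, 0.09]
```

View pics/w16.png

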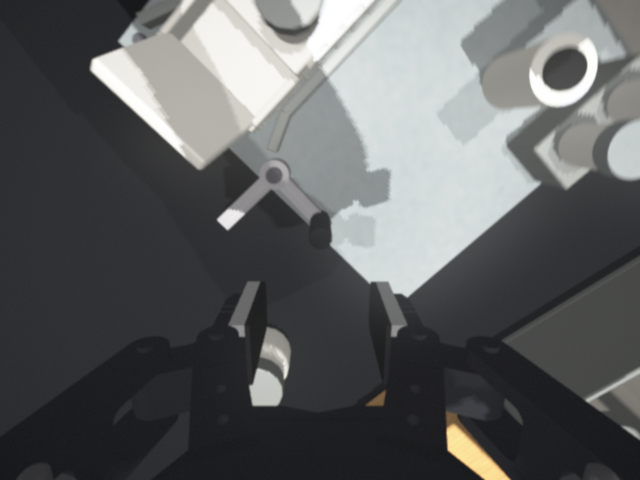

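Request:
send_rows(
  deltas=[
    [[0.03, 0.03, -1.5, 0.2, 0, 0], [0.06, 0.06, -3.2, 0.2, 0, 0], [0.06, 0.06, -5, 0.2, 0, 0], [0.06, 0.06, -6.8, 0.2, 0, 0], [0.06, 0.06, -8.5, 0.2, 0, 0], [0.06, 0.06, -10, 0.2, 0, 0], [0.06, 0.06, -11.2, 0.2, 0, 0], [0.06, 0.06, -11.9, 0.2, 0, 0], [0.06, 0.06, -12.1, 0.2, 0, 0], [0.06, 0.06, -12.1, 0.2, 0, 0]],
  ],
)

```text
clock: 23.35
tcp_pos: [0.6847, 0.0006, 0.008]
orientation: [-0.0, 0.323, 0.946, 0.001]
wrist_force: [0.6, -0.5, 0.5]
finger_gap: 0.0427
```

```bash
python3 - <<'E'
from knob import *
knob("w17")
p=read_camera("scene");zoom(p,170,230,140,105,"s17.png")
E
```

```text
23.35 [0.6847 0.0006 0.008 ] [ 0.5916 -0.4565  0.4848] tcp samp [  11.5574 -125.7214    8.0474]
knob? [213 298  48  68 774] [  -0.8628 -101.3534   69.2454] mean [  -1.7936 -103.6572   69.2013]
knob? [375 299  48  70 753] [  36.5848 -139.5252   69.3242] mean [  34.2405 -139.9639   69.1829]
knob? [ 298  309   44   48 1649] [  13.0776 -125.9628   70.1766] mean [  12.9263 -126.0449   69.671 ]
```

View pics/w17.png

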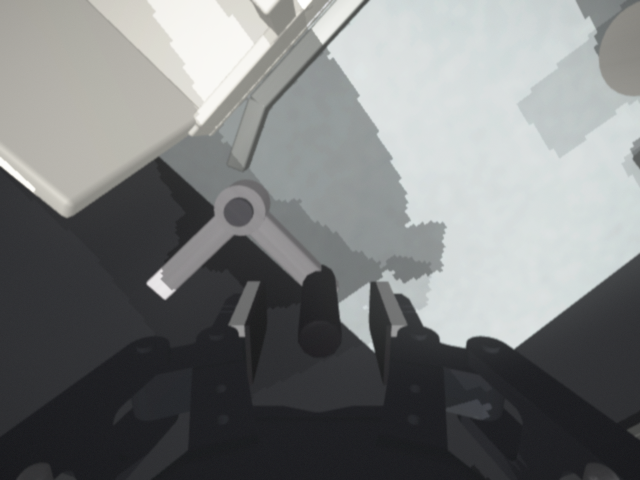

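View pics/s17.png

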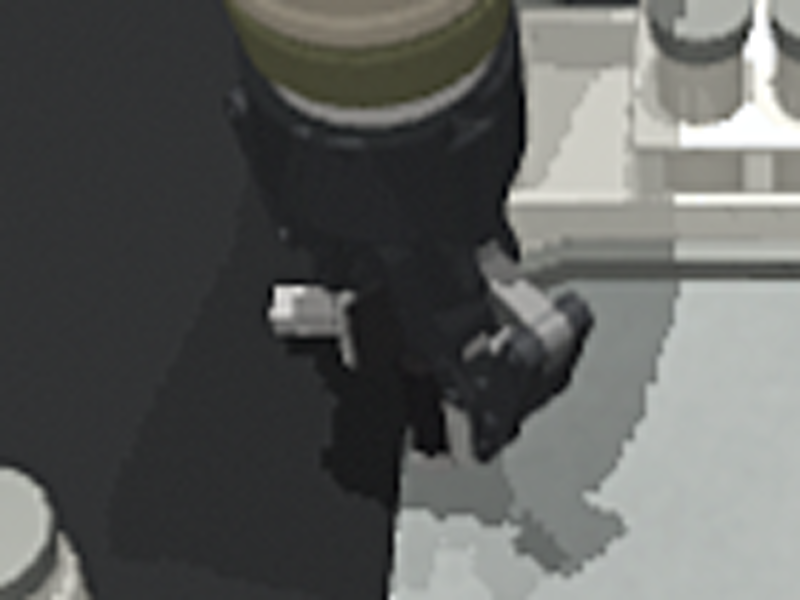

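Request:
send_rows(
  deltas=[
    [[0, 0, 0, 0, 0, 0], [0, 0, 0, 0, 0, 0], [0, 0, 0, 0, 0, 0], [0, 0, 0, 0, 0, 0], [0, 0, 0, 0, 0, 0]],
  ],
  jaw=-1,
  force=25,
)

```text
clock: 23.95
tcp_pos: [0.6853, 0.0007, 0.0086]
orientation: [0.0, 0.323, 0.946, 0.001]
wrist_force: [0.5, -0.1, 3.3]
finger_gap: 0.0152
```

```bash
python3 - <<'E'
from knob import *
s=get_state();print(s["finger_gap"],s["wrist_force"])
k0=((s["tcp_pos"]-S0[:3,3])@S0[:3,:3])*1000;print(k0)
pv=np.array([13,-75.]);d=k0[:2]-pv;r=50.;a0=np.arctan2(d[1],d[0])
if a0<0:a0+=2*np.pi
print(np.degrees(a0),np.hypot(*d))
for i in range(1,23):
    a=a0+(np.pi-a0)*i/22; rr=np.hypot(*d)+(50-np.hypot(*d))*i/22
    k=pv+rr*np.array([np.cos(a),np.sin(a)])-k0[:2]
    w=S0[:2,:2]@k/10;print(i,np.round(w,2).tolist(),end=" ")
E
```

```text
0.015178296662251851 [ 0.474  -0.0772  3.3111]
[  11.5096 -126.3359    8.6206]
268.3370084186405 51.357490457527845
1 [0.02, -0.36] 2 [0.01, -0.72] 3 [-0.03, -1.08] 4 [-0.09, -1.43] 5 [-0.17, -1.78] 6 [-0.28, -2.12] 7 [-0.41, -2.45] 8 [-0.56, -2.77] 9 [-0.74, -3.08] 10 [-0.93, -3.38] 11 [-1.15, -3.66] 12 [-1.39, -3.93] 13 [-1.64, -4.17] 14 [-1.91, -4.4] 15 [-2.19, -4.61] 16 [-2.49, -4.8] 17 [-2.8, -4.97] 18 [-3.12, -5.11] 19 [-3.45, -5.24] 20 [-3.79, -5.34] 21 [-4.13, -5.41] 22 [-4.48, -5.46]
```

Request:
send_rows(
  deltas=[
    [[0.02, -0.36, 0, 0, 0, 0], [0.01, -0.72, 0, 0, 0, 0], [-0.03, -1.08, 0, 0, 0, 0], [-0.09, -1.43, 0, 0, 0, 0], [-0.17, -1.78, 0, 0, 0, 0], [-0.28, -2.12, 0, 0, 0, 0], [-0.41, -2.45, 0, 0, 0, 0], [-0.56, -2.77, 0, 0, 0, 0], [-0.74, -3.08, 0, 0, 0, 0], [-0.93, -3.38, 0, 0, 0, 0], [-1.15, -3.66, 0, 0, 0, 0], [-1.39, -3.93, 0, 0, 0, 0]],
  ],
)

```text
clock: 25.15
tcp_pos: [0.6745, -0.0399, 0.0087]
orientation: [0.003, 0.324, 0.946, 0.002]
wrist_force: [7.6, 1.5, -1.1]
finger_gap: 0.0151
```

Request:
send_rows(
  deltas=[
    [[-0.25, -0.24, 0, 0, 0, 0], [-0.52, -0.47, 0, 0, 0, 0], [-0.8, -0.68, 0, 0, 0, 0], [-1.1, -0.87, 0, 0, 0, 0], [-1.41, -1.04, 0, 0, 0, 0], [-1.73, -1.18, 0, 0, 0, 0], [-2.06, -1.31, 0, 0, 0, 0], [-2.4, -1.41, 0, 0, 0, 0]],
  ],
)

```text
clock: 25.95
tcp_pos: [0.6493, -0.0538, 0.0087]
orientation: [0.002, 0.324, 0.946, 0.001]
wrist_force: [5.6, -0.6, 0.4]
finger_gap: 0.0152
```

```bash
python3 - <<'E'
from knob import *
knob("w18")
p=read_camera("scene");zoom(p,150,200,200,150,"s18.png")
E
```

```text
25.95 [ 0.6493 -0.0538  0.0087] [ 5.58   -0.6212  0.3931] tcp samp [-37.9797 -83.7495   8.7345]
knob? [ 255  298  126   70 2751] [-35.0804 -81.5055  70.0911] mean [-33.8034 -80.2328  69.4356]
```

View pics/w18.png

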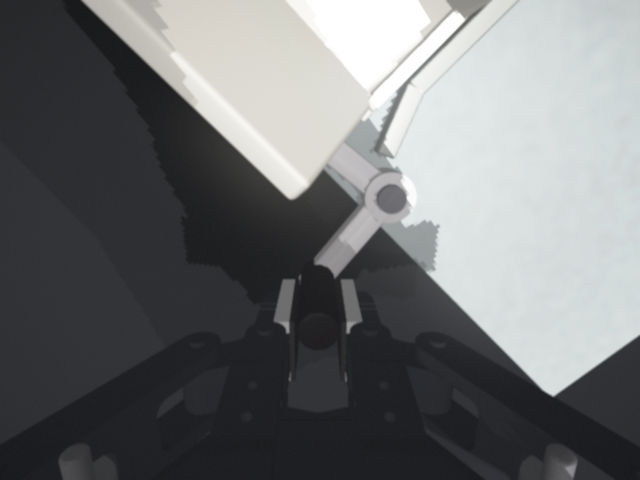

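Request:
send_rows(
  deltas=[
    [[-0.3, -0.04, 0, 0, 0, 0], [-0.6, -0.06, 0, 0, 0, 0], [-0.85, -0.06, 0, 0, 0, 0], [-1, -0.06, 0, 0, 0, 0], [-1.1, -0.06, 0, 0, 0, 0], [-1.1, -0.06, 0, 0, 0, 0]],
  ],
)

```text
clock: 26.65
tcp_pos: [0.6432, -0.0543, 0.009]
orientation: [0.006, 0.323, 0.946, 0.003]
wrist_force: [20.4, 0.4, -7.8]
finger_gap: 0.0148
```

```bash
python3 - <<'E'
from knob import *
knob("w19")
E
```

```text
26.65 [ 0.6432 -0.0543  0.009 ] [20.3747  0.4474 -7.7678] tcp samp [-37.6753 -77.7089   8.9519]
knob? [ 255  297  126   71 2739] [-35.3532 -75.4933  70.049 ] mean [-33.9408 -74.107   69.4218]
```

Request:
send_rows(
  deltas=[
    [[-0.1, -0.01, 0, 0, 0, 0], [-0.2, -0.02, 0, 0, 0, 0], [-0.2, -0.02, 0, 0, 0, 0]],
  ],
)

```text
clock: 27.0
tcp_pos: [0.6432, -0.0542, 0.009]
orientation: [0.008, 0.323, 0.946, 0.003]
wrist_force: [25.0, 1.8, -11.2]
finger_gap: 0.0152
```

```bash
python3 - <<'E'
from knob import *
knob("w20")
E
```

```text
27.0 [ 0.6432 -0.0542  0.009 ] [ 24.9786   1.765  -11.2447] tcp samp [-37.6219 -77.6699   9.0254]
knob? [ 255  297  125   71 2726] [-35.2851 -75.3999  70.0696] mean [-33.8419 -74.0416  69.4343]
```

View pics/w20.png

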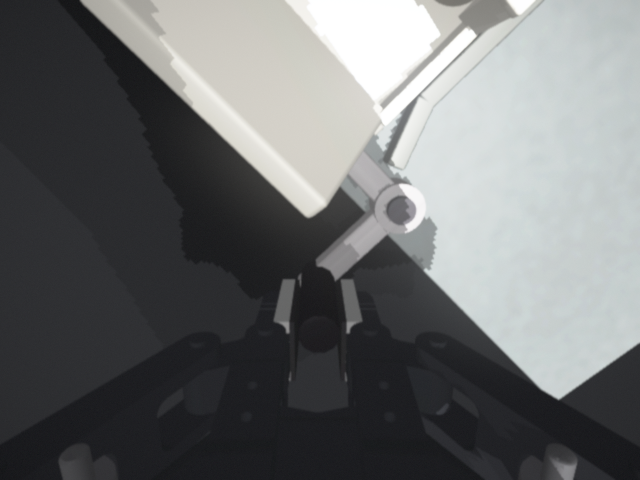

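Request:
send_rows(
  deltas=[
    [[0.2, 0.02, 0, 0, 0, 0], [0.4, 0.04, 0, 0, 0, 0], [0.4, 0.04, 0, 0, 0, 0]],
  ],
)

```text
clock: 27.35
tcp_pos: [0.6431, -0.0542, 0.0089]
orientation: [0.004, 0.323, 0.946, 0.002]
wrist_force: [13.9, -0.6, -3.5]
finger_gap: 0.0152
```

Request:
send_rows(
  deltas=[
    [[0.2, 0.02, 0, 0, 0, 0], [0.2, 0.02, 0, 0, 0, 0], [0.2, 0.02, 0, 0, 0, 0], [0.2, 0.02, 0, 0, 0, 0], [0.2, 0.02, 0, 0, 0, 0], [0.2, 0.02, 0, 0, 0, 0]],
  ],
  jaw=0,
)

```text
clock: 27.95
tcp_pos: [0.6394, -0.0529, 0.0078]
orientation: [-0.001, 0.323, 0.946, 0.001]
wrist_force: [0.5, 0.7, 0.3]
finger_gap: 0.0429
```

```bash
python3 - <<'E'
from knob import *
knob("w21")
E
```

```text
27.95 [ 0.6394 -0.0529  0.0078] [0.5407 0.7173 0.2903] tcp samp [-35.8502 -74.0262   7.8075]
knob? [247 299  14  71 378] [-47.8607 -56.7255  69.2304] mean [-48.6937 -57.1661  69.2279]
knob? [375 299  48  71 763] [-10.7957 -87.8894  69.1387] mean [-13.2043 -88.3028  69.0987]
knob? [ 300  315   43   47 1644] [-35.2478 -75.8608  70.1936] mean [-35.3275 -76.0014  69.6485]
```

View pics/w21.png

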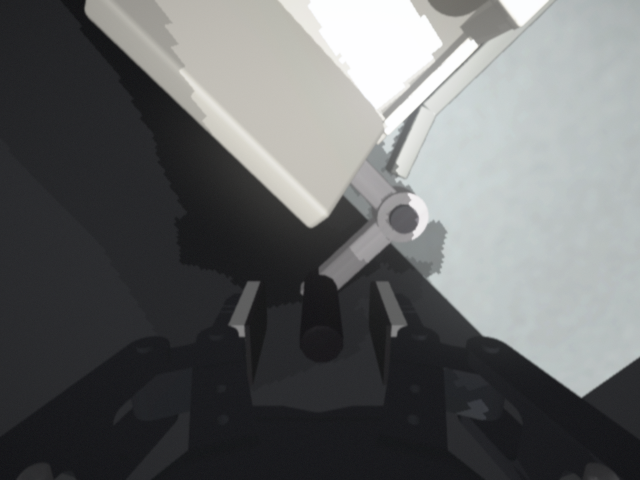

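Request:
send_rows(
  deltas=[
    [[0, 0, 1, 0, 0, 0], [0, 0, 2.5, 0, 0, 0], [0, 0, 4.5, 0, 0, 0], [0, 0, 7, 0, 0, 0], [0, 0, 10, 0, 0, 0], [0, 0, 13, 0, 0, 0], [0, 0, 16, 0, 0, 0], [0, -3, 17, 0, 0, 0], [0, -7, 17, 0, 0, 0], [0, -11, 17, 0, 0, 0], [0, -15, 17, 0, 0, 0], [0, -18, 17, 0, 0, 0]],
  ],
)

```text
clock: 29.2
tcp_pos: [0.6395, -0.2354, 0.1789]
orientation: [0.0, 0.324, 0.946, 0.001]
wrist_force: [0.3, -0.2, 0.4]
finger_gap: 0.0424
```

```bash
python3 - <<'E'
from h import *
np.set_printoptions(precision=4,suppress=True)
s=get_state();print(s["clock"],s["tcp_pos"],s["joint_pos"],s["wrist_force"])
toprow("t22.png")
Mh=S0@T(.1075,0,.01,0)
SL=samplines(S0)[:-2]+[(tr(S0,[[-.037,-.075,.07],[-.037,-.075,.025]]),(255,255,0)),(tr(S0,[[-.037,-.075,.025],[.013,-.075,.025],[.013,-.017,.025]]),(255,255,0))]
p=read_camera("scene");zoom(p,150,180,240,180,"s22.png",racklines(Mh)+SL);save(p,"s22full.png")
p=read_camera("top");zoom(p,270,150,230,160,"t22.png",SL);save(p,"t22full.png")
for c in("cup_a","beaker","tip_box"):
    print(c,[(np.round(x["box"]),round(x["conf"],2)) for x in find_in(p,c)])
E
```

```text
29.2 [ 0.6395 -0.2354  0.1789] [-0.4711  0.5346  0.3359  1.3718  0.0015  0.1885] [ 0.3343 -0.1641  0.411 ]
row 1 522 yaw 0.21833924167926697 y@xmid [131.3836  19.4755 115.1791] pitch 0.04652308006263172 x range [ 80.198 183.303]
row -1 535 yaw -0.1157952710675528 y@xmid [131.9309 -20.3653 114.6335] pitch 0.377093667551155 x range [ 79.4764 184.1322]
cup_a [(array([410., 158.,  26.,  24.]), 0.75), (array([328., 302.,  19.,  12.]), 0.57)]
beaker [(array([167., 276.,  38.,  33.]), 0.95)]
tip_box [(array([159., 225.,  44.,  62.]), 0.59)]
```

View pics/s22.png

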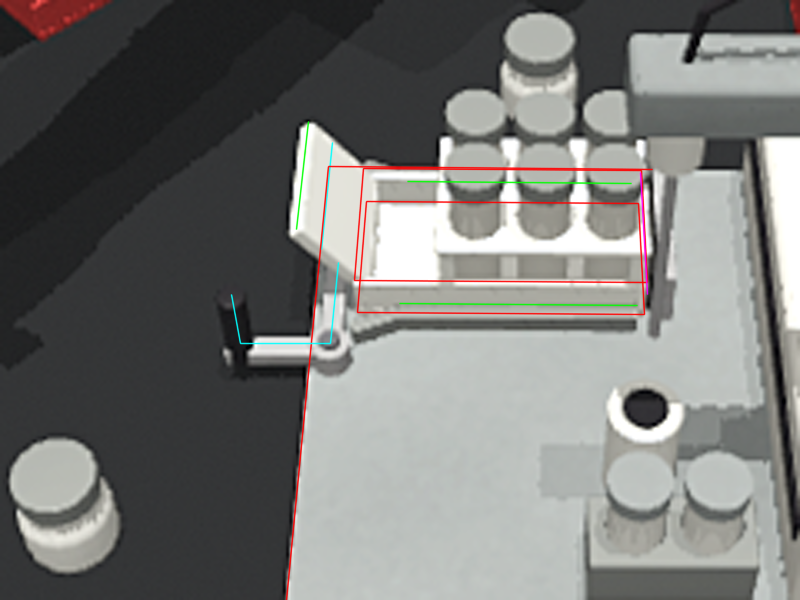

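View pics/t22.png

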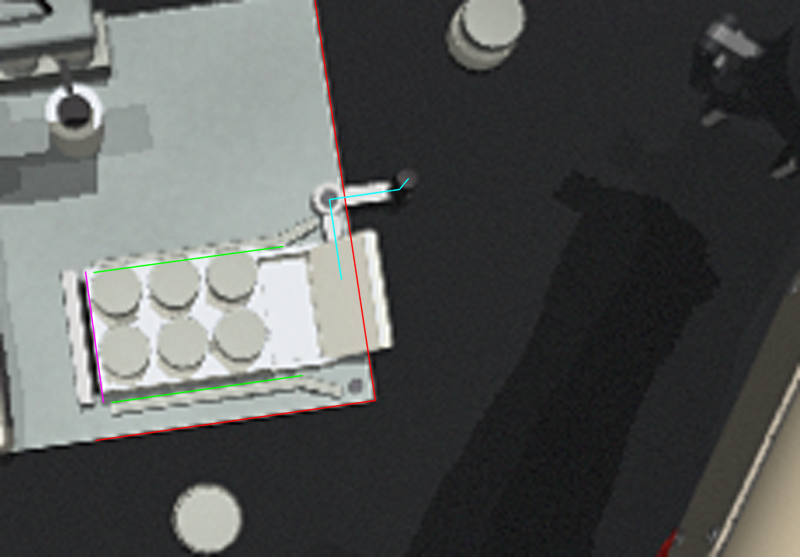

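```bash
python3 -c "
from workcell import hand_in
print(hand_in())"
```

```text
the job is handed in; nothing more can be done
None
```

The rack is home against the backstop, the latch is shut behind it, and I handed the job in at about 29.5 s of the 54 s. The hand-in gives no verdict.

**What I did:**
- I gripped the white six-tube rack by its tab, squared it up to the lane on the bench and lifted only its front edge, about 5–6°, with the tab end still down.
- I slid it over the step until the front was about 57 mm past the edge. There I brought it level and ran it between the guides, easing it against the backstop with at most about 15 N.
- I then let go, swung the latch round by its knob until it stopped, released it and moved the arm clear.

**Last checks:**
- **Rack:** the cap positions put its origin at x of about 107.8 mm (home is 107.5 mm). It was centred within about 0.5 mm, flat on the plate and within about 0.2° of straight.
- **Latch:** the knob stopped moving while the push rose from 20 to 25 N. It measured y of about -75.4 to -76 mm against -75 mm for fully shut. That is within the camera error, at most 0.02 rad.
- **Bystanders:** cup_a, cup_b, the beaker and the tip box were within about 3 px of where they started, and the arm was touching nothing.

**What disagreed:**
- **Finger length:** the cameras showed the fingertips ending about 30 mm short of the stated tool point, so I placed both grasps from the cameras.
- **First approach:** my first pre-grasp pose was out of reach, and joints 3 and 4 stopped at the ends of their ranges. Joint 3 read 1.263 against a stated limit of 1.26. I then took a closer approach.
- **Levelling:** the gripper briefly carried about 7 N, roughly the rack's whole weight, and the cameras put the rack within about 0.5 mm of the plate. I lowered it slightly as I slid on.

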